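# Couple the dosing syringe to the tilted vial

### The job

The vial stand has been left tipped too low: raise the cradle (its black lever moves it) until the red pointer stands on the green 30 degree mark, then let go of it. Take the syringe with the blue connector out of the rack, press it squarely onto the vial's port until both blue latches snap over its rim, keep pressing so that the port's spring valve stays fully open, and finish while holding it pressed like that. Keep the fingers off the sterile port, and leave everything else on the table where it stands.

Things in the scene. Friction and masses are not known exactly. Their poses are not given: they have to be found in the camera images.
- cradle (a joint): tilt of the vial cradle, rad: 0 = vial upright, grows as the mouth leans to the stand's front (its -x side, roughly to the robot), at most 1.3. Stiff friction hinge (0.6 N m): stays where it is left, also under the press. Starts at 0.9 to 1.2; the green mark on the white dial (black ticks every 15 degrees from 0 to 75, read by the red pointer) is at 0.524
- hinge (a point): centre of the tilt axis, 85 mm above the table, on the vial's axis. Its frame tilts with the cradle: z runs along the vial's axis out of the mouth, y is the tilt axis and points to the lever's side (left, seen from the robot)
- lever_grip (a point): centre of the tilt lever's black plastic handle: 19 mm diameter, 45 mm long along z, at (0, 70, 80) mm in the hinge's frame; same axes as the hinge. Free on all sides, 30 mm from the dial; a 9 mm shank leads from it to the tilt axis
- port_seat (a point): centre of the flat white seat (33 mm diameter) of the port on the vial, 51 mm from the hinge along z; same axes as the hinge. From it rises a white nipple, 12 mm diameter, 16 mm high, tapered at its end, and out of that the blue valve pin, 7.6 mm diameter, its end 23 mm above the seat
- valve (a joint): how far the valve pin is pushed in, m: 0 shut; about 0.0025 when the connector hangs latched without being pressed; about 0.0065 (fully open) when it is pressed home on the seat. Spring 4 N at the start, 10.5 N fully open: it pushes the connector back as soon as the push stops. Riding over the latch hooks takes up to about 10 N, which drops suddenly at the snap
- latch_left (a joint): angle of the latch arm on the +y side, rad: 0 = closed, opens outwards to about 0.25 while the connector's rim passes and springs back to 0
- latch_right (a joint): the same for the latch arm on the -y side
- syringe_mid (a point): the syringe with the blue connector: point on its axis 80 mm above its lower end, where to grip. z points up, from connector to plunger. Clear barrel 17 mm diameter from 34 to 104 mm above the lower end; above it a finger flange 36 mm long (along its y), 16.4 mm wide (along its x): close the fingers along its x. Plunger top at 117.5 mm. About 35 g
- nose (a point): centre of the mouth (lower end) of the syringe's blue connector; axes as syringe_mid. Round socket, mouth flared to 19 mm, bore 14.4 mm wide, 16.5 mm deep; rim 25 mm diameter, 3 mm thick, above it 20 mm diameter. Coupled, it lies on port_seat, both z axes alike, turned any way about z; the rim is under the latches when less than 4 mm above the seat
- syringe_b: small syringe with an orange cap, 95 mm tall, in the rack; to be left alone. Origin at the centre of its underside
- syringe_c: small syringe with a green cap, 95 mm tall, in the rack; to be left alone. Origin at the centre of its underside
- vial_a: small clear vial with a grey cap, 23 mm diameter, 47 mm tall; to be left alone. Origin at the centre of its underside
- vial_b: small clear vial with a red cap, 23 mm diameter, 47 mm tall; to be left alone. Origin at the centre of its underside
- sanitiser: turquoise pump bottle, 78 x 55 mm, 200 mm tall; to be left alone. Origin at the centre of its underside
- swabs: small pile of paper swab packets, 55 x 45 x 14 mm; to be left alone. Origin at the centre of its underside
- pill_jar: brown jar with a white cap, 52 mm diameter, 75 mm tall; to be left alone. Origin at the centre of its underside
- stand: the whole vial stand (fixed to the table), origin at the centre of the base's underside, z up, front towards its -x
- port: the port with its valve pin and two blue latch arms; same place and axes as port_seat. The arms stand on the +y and -y sides, 15 mm high, 9 mm wide; their hooks reach in to 10.7 mm from the axis, catching underside 7 mm above the seat, sloped lead-in above. Sterile: only the syringe may touch it
- syringe: the same syringe as a whole; origin and axes as nose
- rack: white rack 192 mm (along its y) x 66 mm, 36 mm high, fixed, with three wells 60 mm apart along y, 22 mm deep and 27.5 mm wide; the syringe stands in any one of them, its lower end 14 mm above the table. Origin at the centre of its underside

How it is judged:
On the way, in this order (a step that is already met when the one before it is completed fails the run):
1. the cradle stands on the 30 degree mark, within 5 degrees, with the lever let go, before anything is coupled (value of joint cradle between 0.437 and 0.611 rad and contact force between the fingers and stand below 0.3 N and distance between nose and port_seat above 0.03 m), for 0.2 s.
2. the syringe's rim is under both closed latches, square on the port (z of nose in the frame of port_seat below 0.0045 m and distance between nose and port_seat below 0.006 m and angle between the z axis of nose and the z axis of port_seat, either way round below 0.14 rad and value of joint each of latch_left, latch_right below 0.1 rad), for 0.1 s.
At the end, for the whole second after the job is handed in: the syringe is held and pressed home through the last second: mouth within 3 mm of the seat and 6 degrees of square, both latches closed over its rim, the valve pin pushed in by more than 5 mm against its spring, and the cradle within 5 degrees of the 30 degree mark (value of joint valve above 0.005 m and distance between nose and port_seat below 0.003 m and angle between the z axis of nose and the z axis of port_seat, either way round below 0.105 rad and value of joint each of latch_left, latch_right below 0.1 rad and contact force between the fingers and syringe above 3 N and contact force between syringe and stand above 5 N and value of joint cradle between 0.437 and 0.611 rad); the arm keeps its last pose, push and grip.
It fails at once if the fingers touch the port (contact force between the fingers and port above 1 N).
It fails at once if another thing on the table or in the rack is shifted by more than 25 mm (distance of any of syringe_b, syringe_c, vial_a, vial_b, sanitiser, swabs, pill_jar from where it was at the start of the episode above 0.025 m).
It also fails if it takes over 64 s, if anything falls off the work surface, if the arm or the gripper's body presses on something with over 40 N, if the wrist force passes 120 N, or if a joint passes its speed limit or range.

### The arm

A 6-joint arm with a two-finger parallel gripper is mounted at the origin on the work surface. World frame = base frame: x ahead of the robot, y to its left, z up, the work surface at z = 0. Lengths are in m, angles in rad, forces in N, time in s.
With the tool pointing down it reaches from about 0.425 to 0.95 m from the base axis. Payload 3.5 kg.
Tool frame: the origin (TCP) lies at the very end of the fingers, on their centre line; the grasp point (between the pads) lies 19 mm behind it; z points along the fingers, y is the direction in which the jaws open and shut (so a half turn about z gives the same grasp; the last joint's range is limited). The gripper opens to 85 mm and grips with 20 to 120 N. Pads are 22 mm wide; open, the fingers measure 114 mm over their backs; the gripper's body (76 mm by 85 mm) begins 54 mm behind the grasp point. The pads swing forward as they close: fully open they stand 13 mm farther back than shut.
Start: joints at [-1.342, 0.286, 1.577, -0, 1.279, -0.15], TCP at [0.25, -0.627, 0.211] pointing down, gripper open.
Joint ranges: [-2.77, 2.77], [-0.9, 2.22], [0.21, 2.48], [-1.53, 4.67], [0.24, 2.81], [-2.84, 2.84]. Speed limits (rad/s): [2.79, 2.79, 3.14, 3.14, 3.14, 3.14].

### API

Orientations are given as a unit quaternion [x, y, z, w].
In Python, from plant import ctrl, imaging gives the robot as it stands.
- The arm moves only by the shell command python3 -m creep 'ROWS' [OPENING] [FORCE]. ROWS is JSON, one flat list of numbers, 4 for each row, row after row: the shift along the tool's x, y, z in units of 25 mm (1.0 is 25 mm), then the turn about the tool's z in units of 5 degrees (1.0 is 5 degrees). A call has 1 to 20 rows; each row is the pose to reach, as a shift and turn from the pose commanded when the call began, along the tool's axes at that moment; what a row does not reach only later rows make up. A row lasts 1/12 s, in which the tool goes at most 41.7 mm and 7.16 degrees, less where a joint would pass 70% of its speed; a pose out of reach is approached as far as the arm can. A call with a gripper value outside its range is refused whole. OPENING is the closure in counts, from 0 (fully open) to 255 (shut), set as the call begins (- or left out, the last holds). The fingers move at their own pace and stop on an object; FORCE is the grip in N (left out, the last holds). Time passes only in rows, so rows that repeat a pose let the fingers close. It gives the time, the measured TCP pose, the force and the opening at its end, in the units of the state.
- ctrl.get_state(): the state, without advancing time (a new reading comes with each control period).
- imaging.read_camera(name): name is "side" or "top" or "wrist"; returns the picture (400x640x3 uint8, red, green, blue); there is no depth.
- imaging.camera_info(name): a dict with "intrinsics" (3x3 intrinsics, pixels), "origin" and "attitude" of the camera in the world. Camera axes: x right, y down, z forward; pixel columns grow to the right and rows downward; lengths in m; the calibration is good to about 2 mm. A picture is of the moment at which its call begins: read the wrist's pose just before it. camera_info takes no time and is no camera call; for the wrist camera it gives the pose at the moment of the call.
- ctrl.sign_off(): hands the job in, once; it reports no verdict.
Trained networks look in the newest picture that a camera, given by its name, has taken for a name from the list of things; names that differ only in an ending like _2 or _b are one class to them, and where a whole thing is asked for, a point or a joint stands for the part that bears it (a point fixed in the world has none). Each returns a list of dicts, best first, with "p" (0 to 1); they miss things now and then, are a little off and sometimes report something else, mostly with a low value. They report only what shows in the picture. A call takes as long as a camera call.
- imaging.silhouettes(camera, name): "mask" (400x640 bool, what is visible of it) and "uv" ([column, row] in pixels, amid what is visible of it).
The state is a dict: "time": time; "qpos": joint angles; "dq": joint speeds; "joint_efforts": joint torques, N m; "eef_pos": TCP position; "tcp_rot": TCP orientation; "contact_force": force on the tool from outside, world axes, zero at the start; "wrist_torque": the same for the moment, N m; "opening": opening from 0.0 (shut) to 1.0 (fully open).
Only numpy, scipy, OpenCV 4.12 (cv2) and the standard library are available. Lean on these libraries where they do the work, as an engineer would, in place of code of your own. Each camera call takes 0.05 s, during which the arm holds its last target.

## Working session

There is one attempt and no reset: what is moved stays moved. The work goes in short steps, Python scripts to look and compute and a shell command to move; the robot and the scene stay as the last step left them, time stands still between calls to the robot, and variables do not carry over. Pictures are saved under pics/ and viewed, and the job is handed in when it is done.

```bash
ls; mkdir -p pics
python3 - <<'E'
from plant import ctrl, imaging
import cv2
print(ctrl.get_state())
for n in ["side","top","wrist"]:
    im=imaging.read_camera(n); cv2.imwrite(f"pics/a_{n}.png",im[:,:,::-1]); i=imaging.camera_info(n); print(n,i)
E
```

```text
pics
{'time': 0.0, 'qpos': array([-1.34198138e+00,  2.87184658e-01,  1.57818948e+00,  1.25628632e-05,
        1.27859053e+00, -1.49992416e-01]), 'dq': array([ 2.04442374e-03, -7.26375508e-04,  2.23562159e-04, -5.85593921e-05,
       -2.26277615e-03, -7.48536622e-04]), 'joint_efforts': array([-6.21749932e-04, -4.05978549e+01, -2.92628020e+01, -1.44205283e-04,
        5.71792916e-03, -4.31963969e-06]), 'eef_pos': array([ 0.24949648, -0.6264356 ,  0.20942781]), 'tcp_rot': array([ 9.82116332e-01,  1.88271359e-01, -4.07215870e-05, -1.18532283e-03]), 'contact_force': array([-0.06449937,  0.11730947, -0.21972214]), 'wrist_torque': array([-0.01181948, -0.01345324, -0.02487022]), 'opening': 0.9981228932307945}
side {'intrinsics': array([[380.55974634,   0.        , 321.18239086],
       [  0.        , 380.55974634, 203.73472819],
       [  0.        ,   0.        ,   1.        ]]), 'origin': array([0.24891949, 0.33446875, 0.71387157]), 'attitude': array([-0.37017063,  0.85845826, -0.32942808,  0.13228854])}
top {'intrinsics': array([[416.31747789,   0.        , 322.82493968],
       [  0.        , 416.31747789, 199.43258888],
       [  0.        ,   0.        ,   1.        ]]), 'origin': array([ 0.45946364, -0.02231793,  1.0588934 ]), 'attitude': array([ 0.70930915, -0.70077017,  0.05162966, -0.05600066])}
wrist {'intrinsics': array([[357.79086868,   0.        , 312.54695554],
       [  0.        , 357.79086868, 199.05577088],
       [  0.        ,   0.        ,   1.        ]]), 'origin': array([ 0.32636365, -0.59694297,  0.37316481]), 'attitude': array([ 0.81676552, -0.5539475 , -0.09148079,  0.13291921])}
```

View pics/a_side.png

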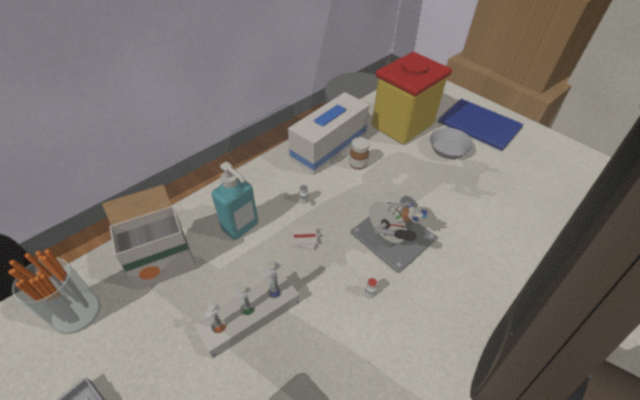

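View pics/a_top.png

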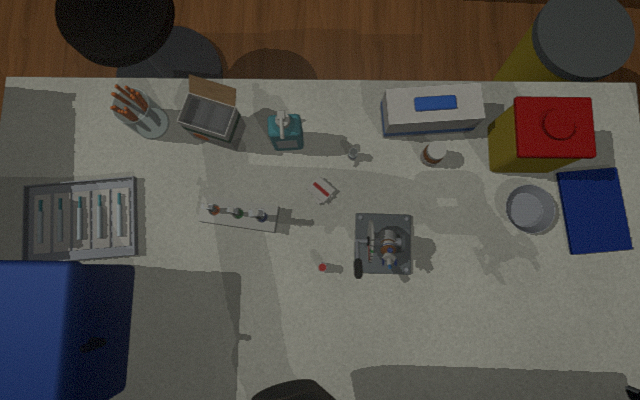

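View pics/a_wrist.png

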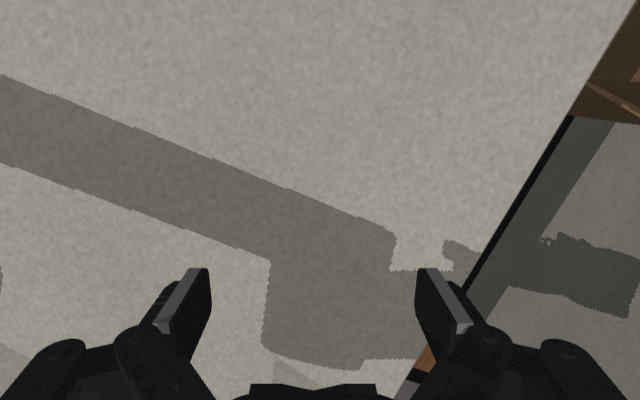

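```bash
cat > h.py <<'E'
import numpy as np, cv2
from scipy.spatial.transform import Rotation as R
from plant import ctrl, imaging
def cam(n):
    i=imaging.camera_info(n); return i["intrinsics"],np.array(i["origin"]),R.from_quat(i["attitude"]).as_matrix()
def ray(c,uv):
    K,o,A=c; d=A@np.linalg.solve(K,[uv[0],uv[1],1.]); return o,d/np.linalg.norm(d)
def atz(c,uv,z):
    o,d=ray(c,uv); return o+d*(z-o[2])/d[2]
def tri(*prs):
    M=np.zeros((3,3));b=np.zeros(3)
    for c,uv in prs:
        o,d=ray(c,uv);P=np.eye(3)-np.outer(d,d);M+=P;b+=P@o
    x=np.linalg.solve(M,b); return x,[np.linalg.norm((np.eye(3)-np.outer(d,d))@(x-o)) for o,d in [ray(c,u) for c,u in prs]]
def proj(c,p):
    K,o,A=c; q=K@(A.T@(np.array(p)-o)); return q[:2]/q[2]
def crop(im,u0,v0,w,h,s,name):
    c=cv2.resize(im[v0:v0+h,u0:u0+w],None,fx=s,fy=s,interpolation=cv2.INTER_CUBIC); cv2.imwrite(name,c[:,:,::-1])
E
python3 - <<'E'
from h import *
s=imaging.read_camera("side");t=imaging.read_camera("top")
crop(s,190,180,270,190,3,"pics/b_side.png"); crop(t,190,170,240,120,3.3,"pics/b_top.png")
ct,cs=cam("top"),cam("side")
for n in ["syringe","stand","port","lever_grip","rack","syringe_b","vial_a","swabs","sanitiser","pill_jar"]:
    for c in ("top","side"):
        r=imaging.silhouettes(c,n); print(n,c,[(np.round(x["uv"]),round(x["p"],2),int(x["mask"].sum())) for x in r[:3]])
E
```

```text
syringe top [(array([210., 208.]), 0.56, 133), (array([236., 213.]), 0.52, 87), (array([256., 213.]), 0.52, 164)]
syringe side [(array([245., 301.]), 0.73, 296), (array([219., 315.]), 0.66, 259), (array([273., 274.]), 0.6, 376)]
stand top [(array([383., 245.]), 0.88, 3453), (array([382., 247.]), 0.56, 874)]
stand side [(array([397., 234.]), 0.97, 3822), (array([417., 211.]), 0.74, 247)]
port top [(array([392., 258.]), 0.75, 199), (array([384., 248.]), 0.72, 807)]
port side [(array([415., 212.]), 0.57, 230)]
lever_grip top [(array([383., 248.]), 0.65, 737)]
lever_grip side [(array([404., 221.]), 0.65, 888)]
rack top [(array([242., 217.]), 0.95, 1592)]
rack side [(array([248., 315.]), 0.9, 3641), (array([404., 219.]), 0.63, 872)]
syringe_b top [(array([210., 208.]), 0.56, 133), (array([236., 213.]), 0.52, 87), (array([256., 213.]), 0.52, 164)]
syringe_b side [(array([245., 301.]), 0.73, 296), (array([219., 315.]), 0.66, 259), (array([273., 274.]), 0.6, 376)]
vial_a top [(array([321., 267.]), 0.47, 52)]
vial_a side [(array([306., 195.]), 0.72, 138), (array([372., 284.]), 0.45, 186)]
swabs top [(array([319., 191.]), 0.66, 476)]
swabs side [(array([303., 238.]), 0.9, 497)]
sanitiser top [(array([283., 131.]), 0.76, 1206), (array([385., 247.]), 0.29, 849)]
sanitiser side [(array([236., 203.]), 0.58, 2432)]
pill_jar top [(array([431., 153.]), 0.98, 510)]
pill_jar side [(array([359., 151.]), 0.95, 535)]
```

View pics/b_side.png

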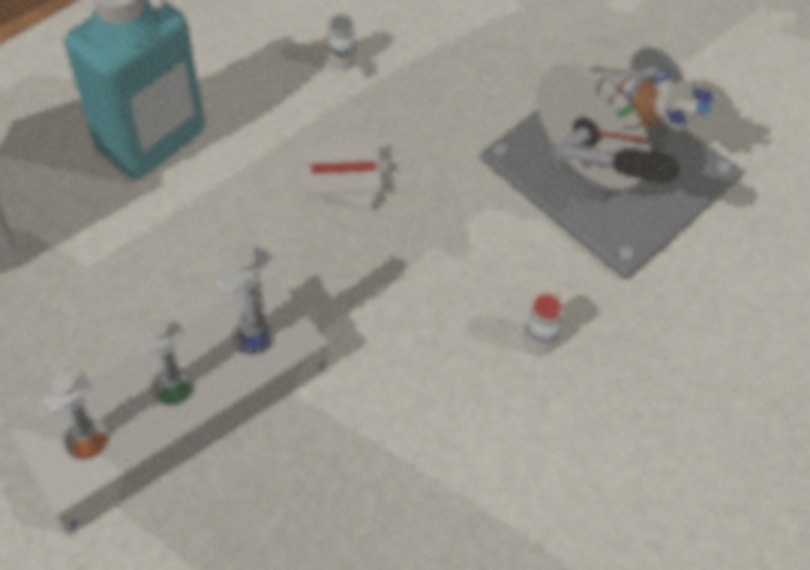

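View pics/b_top.png

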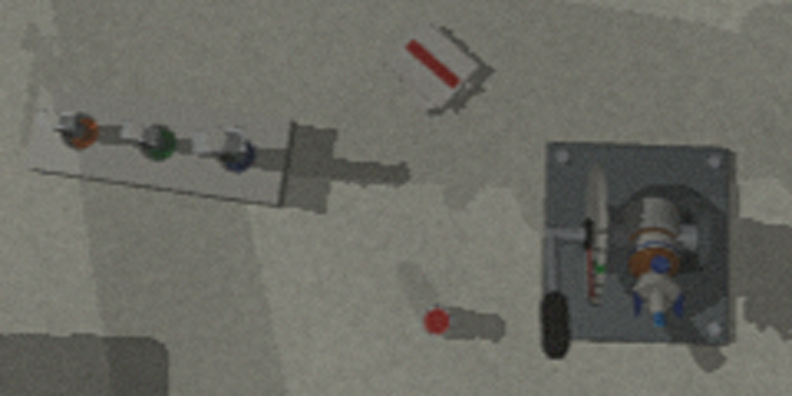

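Run:
```python
from h import *
ct,cs=cam("top"),cam("side")
T=lambda a,b:(190+a/3.3,170+b/3.3)
S=lambda a,b:(190+a/3,180+b/3)
for n,t,s in [("lever",T(555,325),S(646,164)),("pin",T(657,318),S(704,104)),("hub",T(588,234),S(584,130)),
  ("blue",T(237,157),S(254,340)),("flange",T(218,144),S(240,275)),("plunger",T(210,143),S(250,258)),("green",T(158,145),S(173,388)),("orange",T(80,132),S(85,440))]:
    x,r=tri((ct,t),(cs,s)); print(n,np.round(x,4),np.round(r,4))
print("base corners")
for p in [(547,142),(735,149),(735,345),(547,340)]: print(np.round(atz(ct,T(*p),0.012),4))
for p in [(480,156),(745,173),(626,278)]: print(np.round(atz(cs,S(*p),0.012),4))
print("rack",[np.round(atz(ct,T(*p),0.036),4) for p in [(30,170),(282,207),(292,122)]],[np.round(atz(cs,S(*p),0.036),4) for p in [(15,430),(64,515),(328,345)]])
```

```text
lever [ 0.4494 -0.0954  0.1286] [0.0002 0.0002]
pin [ 0.4544 -0.1637  0.1289] [0.0004 0.0004]
hub [ 0.5136 -0.122   0.0817] [0.0011 0.0011]
blue [0.5711 0.1372 0.0272] [0.001 0.001]
flange [0.5719 0.1387 0.1091] [0.0018 0.0018]
plunger [0.5666 0.1374 0.1343] [0.0019 0.0019]
green [0.5793 0.197  0.029 ] [0.001 0.001]
orange [0.5888 0.257  0.028 ] [0.0013 0.0013]
base corners
[ 0.5863 -0.0986  0.012 ]
[ 0.5827 -0.2425  0.012 ]
[ 0.4349 -0.2395  0.012 ]
[ 0.4368 -0.0987  0.012 ]
[ 0.5822 -0.0928  0.012 ]
[ 0.4322 -0.2298  0.012 ]
[ 0.4364 -0.0897  0.012 ]
rack [array([0.5577, 0.2899, 0.036 ]), array([0.5324, 0.1004, 0.036 ]), array([0.5963, 0.0947, 0.036 ])] [array([0.6208, 0.2865, 0.036 ]), array([0.5556, 0.2934, 0.036 ]), array([0.532 , 0.1074, 0.036 ])]
```

```bash
python3 -m creep '[15.4,-16.75,0,-13.66,15.4,-16.75,0,-13.66,15.4,-16.75,0,-13.66,15.4,-16.75,0,-13.66,15.4,-16.75,0,-13.66,15.4,-16.75,0,-13.66,15.4,-16.75,0,-13.66,15.4,-16.75,0,-13.66,15.4,-16.75,0,-13.66,15.4,-16.75,0,-13.66,15.4,-16.75,0,-13.66,15.4,-16.75,0,-13.66,15.4,-16.75,0,-13.66,15.4,-16.75,0,-13.66,15.4,-16.75,0,-13.66,15.4,-16.75,0,-13.66]' 75 20
python3 - <<'E'
from h import *
st=ctrl.get_state(); print(st["time"],st["qpos"],R.from_quat(st["tcp_rot"]).as_matrix().round(3))
w=imaging.read_camera("wrist"); cv2.imwrite("pics/c_w.png",w[:,:,::-1])
s=imaging.read_camera("side"); crop(s,320,150,160,120,5,"pics/c_s.png")
E
```

```text
time: 2.58
eef_pos: [0.4528, -0.0944, 0.211]
tcp_rot: [0.706, 0.708, -0.0, 0.0]
contact_force: [-0.0, -0.2, -0.1]
opening: 0.708
2.5833 [-4.25323680e-01 -1.99685397e-01  2.07934968e+00 -3.71750856e-04
  1.26142112e+00 -4.28875759e-01] [[-0.004  1.     0.   ]
 [ 1.     0.004 -0.001]
 [-0.001  0.    -1.   ]]
```

View pics/c_w.png

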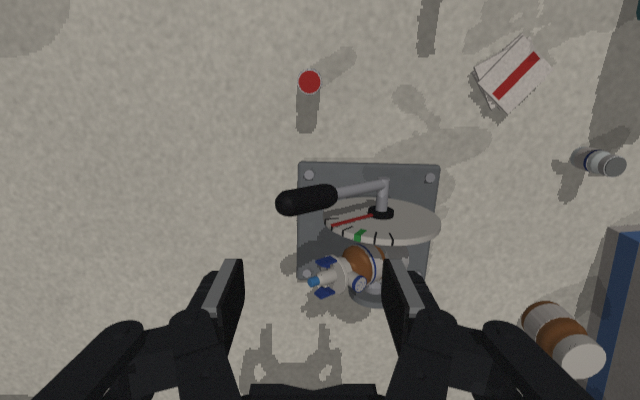

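View pics/c_s.png

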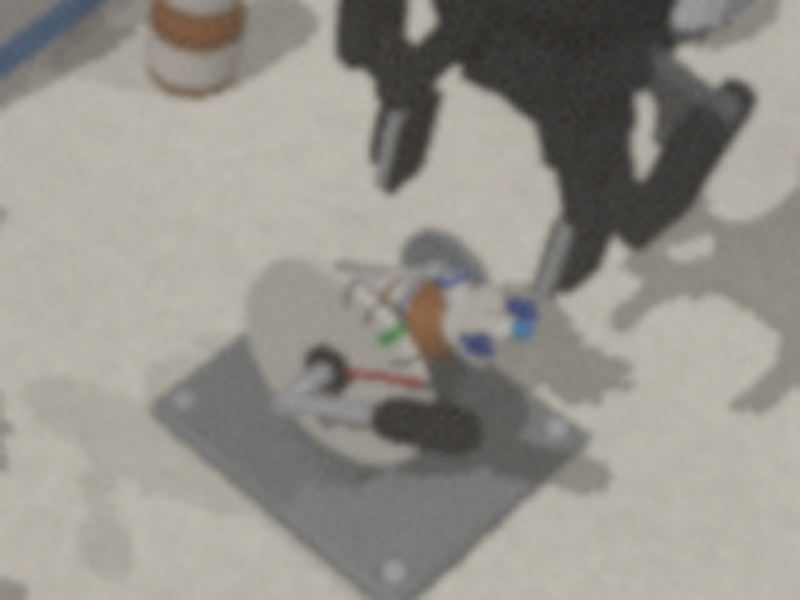

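Run:
```python
from h import *
c=cam("wrist"); print(c[1],c[2].round(2))
ct,cs=cam("top"),cam("side")
T=lambda a,b:(190+a/3.3,170+b/3.3)
S=lambda a,b:(190+a/3,180+b/3)
print(tri((ct,T(555,325)),(cs,S(646,164)),(c,(306,200))))
print(tri((ct,T(657,318)),(cs,S(704,104)),(c,(313,281))))
print([atz(c,p,.012).round(4) for p in [(298,162),(440,166),(428,280)]])
print(proj(c,(.4494,-.0954,.1286)),proj(c,(.4544,-.1637,.1289)))
```

```text
[ 0.45309285 -0.01447237  0.37429748] [[ 1.   -0.   -0.  ]
 [-0.   -0.95 -0.32]
 [-0.    0.32 -0.95]]
(array([ 0.44899406, -0.09599912,  0.12924872]), [np.float64(0.0006159391636885692), np.float64(0.0010904162152818452), np.float64(0.0016805280902260197)])
(array([ 0.45395268, -0.16363918,  0.12970923]), [np.float64(0.000796151874250565), np.float64(0.00034726742356615655), np.float64(0.0008481726917304041)])
[array([ 0.4379, -0.0959,  0.012 ]), array([ 0.5849, -0.1002,  0.012 ]), array([ 0.5863, -0.235 ,  0.012 ])]
[307.64615991 196.86529601] [314.42733188 279.83460504]
```

```bash
python3 -m creep '[-0.06,-0.24,1.2,0,-0.06,-0.24,2.4,0,-0.06,-0.24,3.56,0,-0.06,-0.24,3.56,0,-0.06,0,3.5,0,-0.06,0.2,3.4,0,-0.06,0.4,3.3,0,-0.06,0.6,3.2,0,-0.06,0.8,3.1,0,-0.06,1.0,3.0,0,-0.06,1.15,2.9,0,-0.06,1.22,2.9,0,-0.06,1.22,2.9,0]'
python3 - <<'E'
from h import *
w=imaging.read_camera("wrist"); cv2.imwrite("pics/d_w.png",w[:,:,::-1])
s=imaging.read_camera("side"); crop(s,320,150,160,120,5,"pics/d_s.png")
E
```

```text
time: 3.77
eef_pos: [0.4835, -0.0971, 0.1386]
tcp_rot: [0.707, 0.707, 0.0, 0.0]
contact_force: [-0.5, 0.1, -0.3]
opening: 0.705
```

View pics/d_w.png

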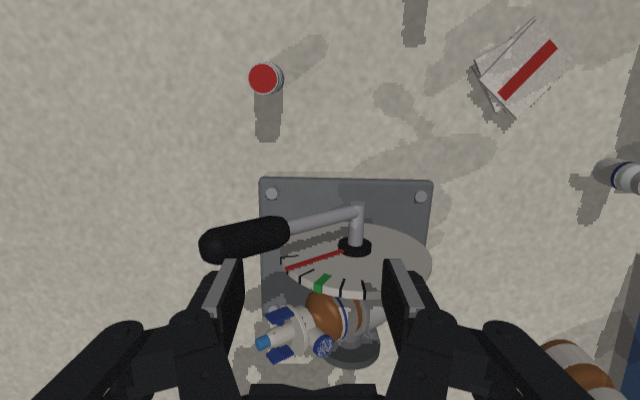

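View pics/d_s.png

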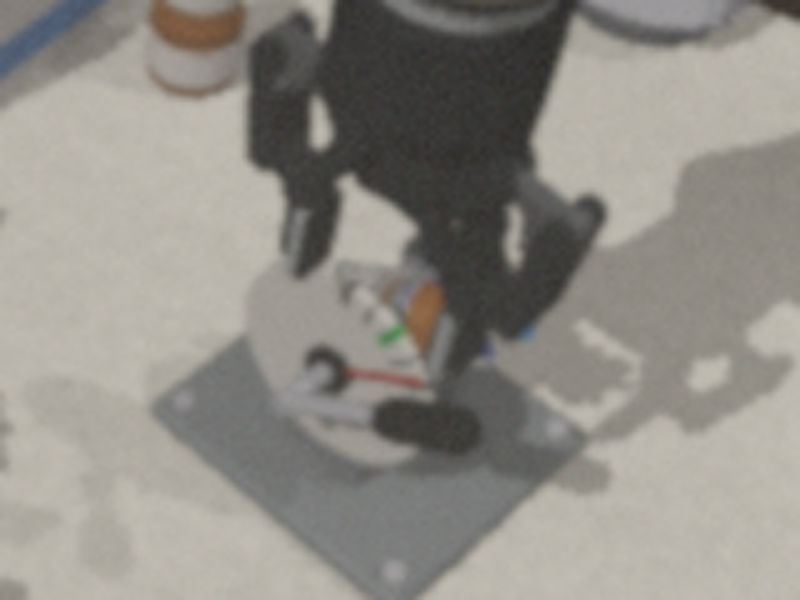

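Run:
```python
from h import *
c=cam("wrist");cs=cam("side")
print("handle pred",proj(c,(.449,-.096,.129)),proj(cs,(.449,-.096,.129)))
for z in (.1386,.145,.15): print(z,"front tip w",proj(c,(.4535,-.097,z)),"side",proj(cs,(.4535,-.097,z)),"rear",proj(c,(.5135,-.097,z)),proj(cs,(.5135,-.097,z)))
print(tri((c,(215,310)),(cs,(410,225))))
print(tri((c,(426,311)),(cs,(320+298/5,150+272/5))))
```

```text
handle pred [247.61834607 239.67907414] [405.83691846 234.51967664]
0.1386 front tip w [253.35585251 249.59626957] side [405.20793534 229.83067439] rear [372.38711251 249.66548017] [381.21966649 212.30771303]
0.145 front tip w [251.27865097 255.53176527] side [405.82018647 227.76997876] rear [374.45416132 255.60586254] [381.65618467 210.21291242]
0.15 front tip w [249.55240352 260.46442783] side [406.30417308 226.14099183] rear [376.17201553 260.542713  ] [382.00110121 208.55769761]
(array([ 0.44393964, -0.09844975,  0.17162259]), [np.float64(0.008639574968794497), np.float64(0.008639574968794484)])
(array([ 0.59972483, -0.23144609, -0.00738555]), [np.float64(0.0066391575424404005), np.float64(0.006639157542440371)])
```

```bash
python3 -m creep '[0,0,-0.6,0,0,0,-1.25,0,0,-0.5,-1.25,0,0,-0.96,-1.25,0,0,-0.96,-1.25,0,0,-0.96,-1.25,0,0,-0.96,-0.2,0,0,-0.96,0.8,0,0,-0.96,1.22,0,0,-0.96,1.22,0,0,-0.8,1.15,0,0,-0.6,1.05,0,0,-0.4,0.9,0,0,-0.2,0.7,0,0,0,0.5,0,0,0.2,0.3,0,0,0.35,0.2,0,0,0.4,0.15,0,0,0.4,0.15,0]' 0
python3 - <<'E'
from h import *
w=imaging.read_camera("wrist"); cv2.imwrite("pics/e_w.png",w[:,:,::-1])
s=imaging.read_camera("side"); crop(s,320,150,160,120,5,"pics/e_s.png")
E
```

```text
time: 5.45
eef_pos: [0.4935, -0.0973, 0.1351]
tcp_rot: [0.707, 0.707, 0.0, 0.0]
contact_force: [0.1, -0.1, -0.7]
opening: 0.996
```

View pics/e_w.png

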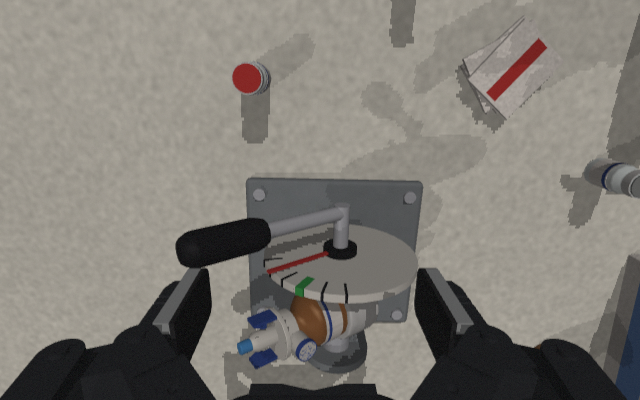

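View pics/e_s.png

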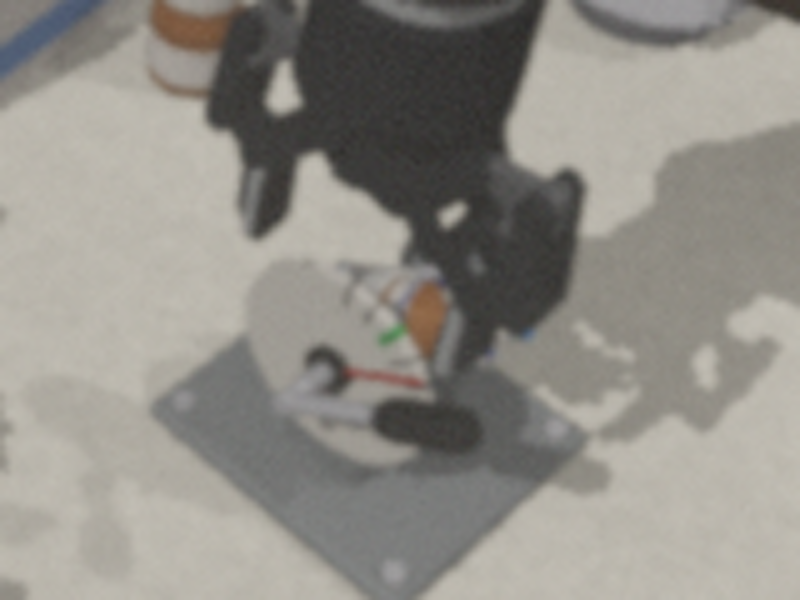

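Run:
```python
from h import *
c=cam("wrist");cs=cam("side");print(c[1])
for x in (.451,.437):
  for y in (-.086,-.097,-.108):
    for z in (.135,.148,.16): print(x,y,z,proj(c,(x,y,z)).round(),(proj(cs,(x,y,z))-[320,150]).round(1)*5)
w=imaging.read_camera("wrist");crop(w,130,190,160,120,5,"pics/f.png")
```

```text
[ 0.49350985 -0.01554285  0.29773937]
0.451 -0.086 0.135 [227. 230.] [411.5 424.5]
0.451 -0.086 0.148 [220. 241.] [417.5 403.5]
0.451 -0.086 0.16 [214. 253.] [423.5 384. ]
0.451 -0.097 0.135 [229. 250.] [429.5 408.5]
0.451 -0.097 0.148 [222. 262.] [436. 388.]
0.451 -0.097 0.16 [216. 275.] [442. 368.]
0.451 -0.108 0.135 [230. 269.] [447. 393.]
0.451 -0.108 0.148 [224. 283.] [453.5 372.5]
0.451 -0.108 0.16 [218. 297.] [460.  352.5]
0.437 -0.086 0.135 [199. 230.] [441. 446.]
0.437 -0.086 0.148 [190. 241.] [447.5 425.5]
0.437 -0.086 0.16 [181. 253.] [454. 406.]
0.437 -0.097 0.135 [201. 250.] [459. 430.]
0.437 -0.097 0.148 [193. 262.] [465.5 409.5]
0.437 -0.097 0.16 [184. 275.] [472.  389.5]
0.437 -0.108 0.135 [203. 269.] [476.5 414.5]
0.437 -0.108 0.148 [195. 283.] [483.5 393.5]
0.437 -0.108 0.16 [187. 297.] [490. 374.]
```

View pics/f.png

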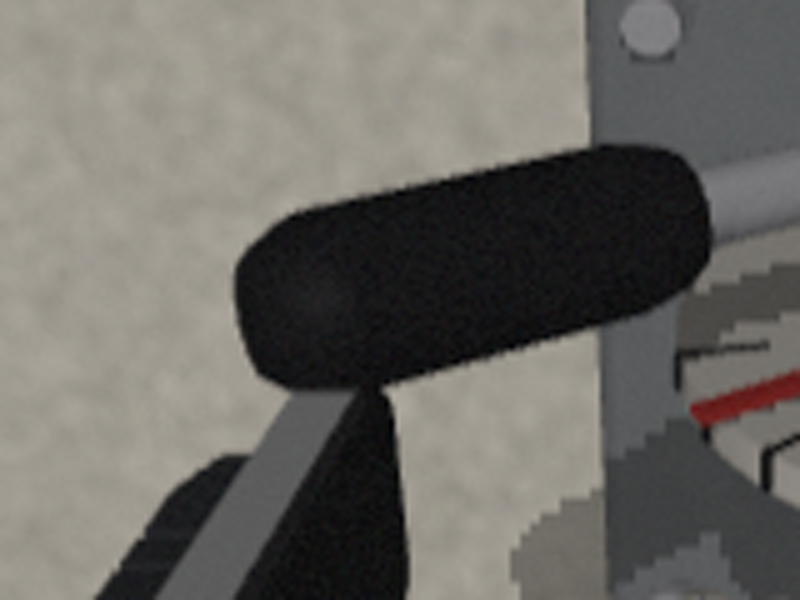

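```bash
python3 -m creep '[0,0,-1,0,0,0,-1,0,0,-0.7,-1,0,0,-1.4,-1,0,0,-1.4,-1,0,0,-1.4,0,0,0,-1.4,0.8,0,0,-1.4,1.16,0,0,-1.4,1.16,0,0,-1.4,1.16,0,0,-1.4,1.16,0]' 0
python3 - <<'E'
from h import *
w=imaging.read_camera("wrist"); cv2.imwrite("pics/g_w.png",w[:,:,::-1])
s=imaging.read_camera("side"); crop(s,320,150,160,120,5,"pics/g_s.png")
E
```

```text
time: 6.52
eef_pos: [0.459, -0.0976, 0.1066]
tcp_rot: [0.707, 0.707, 0.0, 0.001]
contact_force: [0.8, 0.1, 0.5]
opening: 0.998
```

View pics/g_w.png

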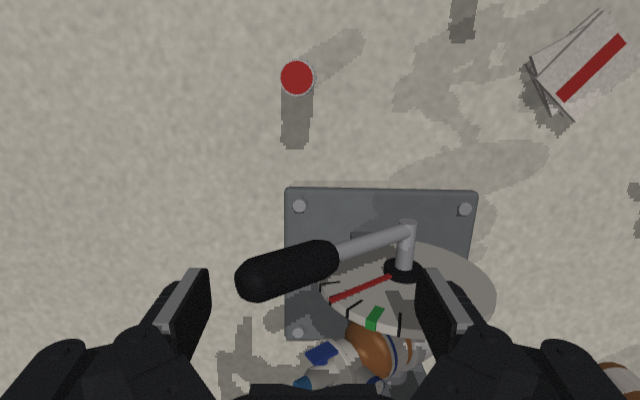

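View pics/g_s.png

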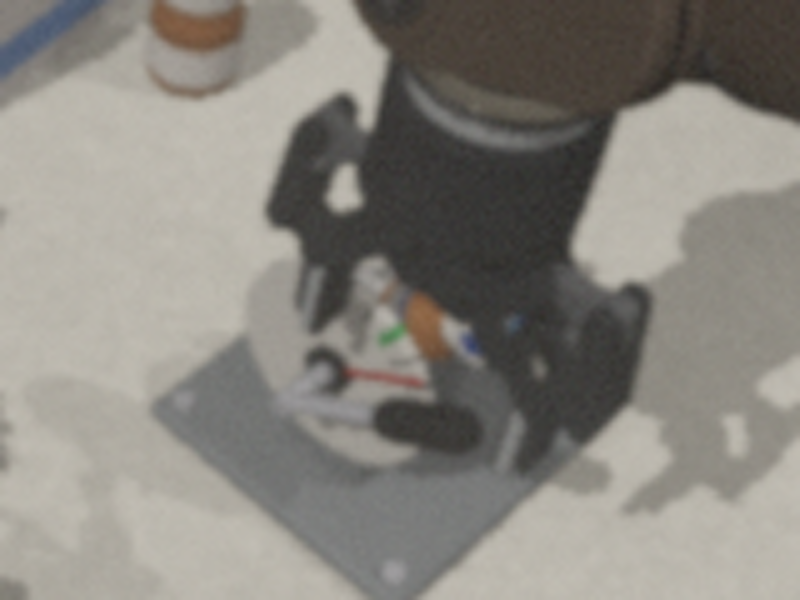

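```bash
python3 -m creep '[0,0.15,0,0,0,0.3,0,0,0,0.45,0,0,0,0.6,0,0,0,0.75,-0.1,0,0,0.9,-0.2,0,0,1.05,-0.3,0,0,1.2,-0.4,0,0,1.3,-0.5,0,0,1.4,-0.5,0,0,1.4,-0.5,0,0,1.4,-0.5,0]'
python3 - <<'E'
from h import *
w=imaging.read_camera("wrist"); cv2.imwrite("pics/h_w.png",w[:,:,::-1])
s=imaging.read_camera("side"); crop(s,320,150,160,120,5,"pics/h_s.png")
E
```

```text
time: 7.62
eef_pos: [0.4808, -0.0967, 0.1173]
tcp_rot: [0.705, 0.709, -0.013, -0.014]
contact_force: [-33.7, -3.0, 23.5]
opening: 0.998
```

View pics/h_w.png

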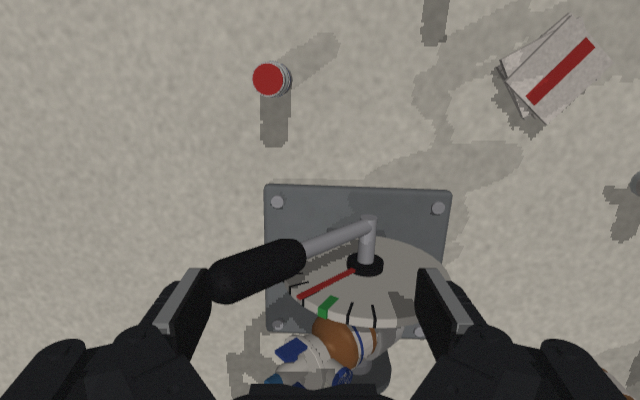

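View pics/h_s.png

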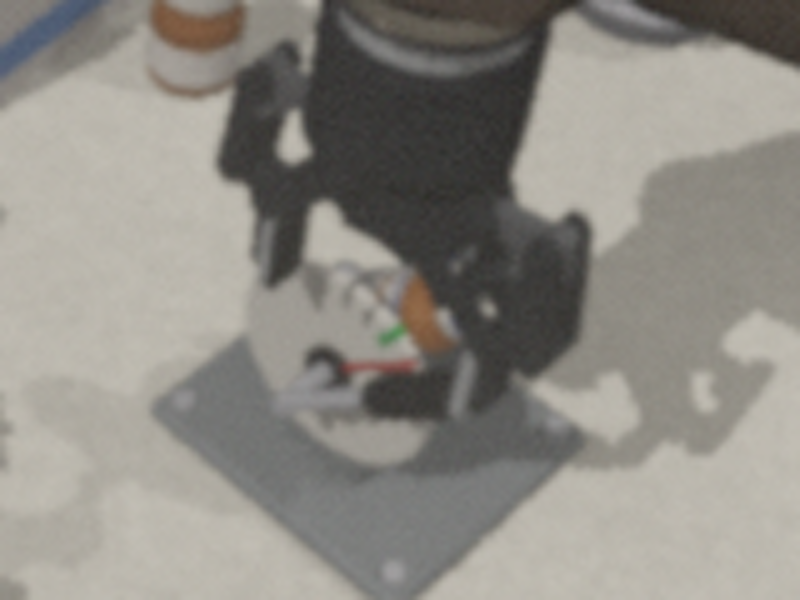

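```bash
python3 -m creep '[0,-0.1,-0.15,0,0,-0.1,-0.3,0,0,-0.05,-0.4,0,0,0.03,-0.5,0,0,0.1,-0.58,0,0,0.18,-0.66,0,0,0.25,-0.74,0,0,0.3,-0.8,0,0,0.3,-0.8,0,0,0.3,-0.8,0]'
python3 - <<'E'
from h import *
w=imaging.read_camera("wrist"); cv2.imwrite("pics/i_w.png",w[:,:,::-1])
s=imaging.read_camera("side"); crop(s,320,150,160,120,5,"pics/i_s.png")
E
```

```text
time: 8.55
eef_pos: [0.5014, -0.0973, 0.1387]
tcp_rot: [0.707, 0.707, 0.001, 0.001]
contact_force: [1.1, -0.6, 0.0]
opening: 1.004
```

View pics/i_w.png

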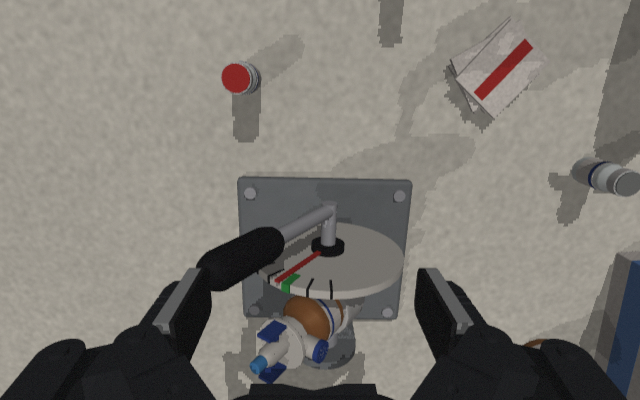

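View pics/i_s.png

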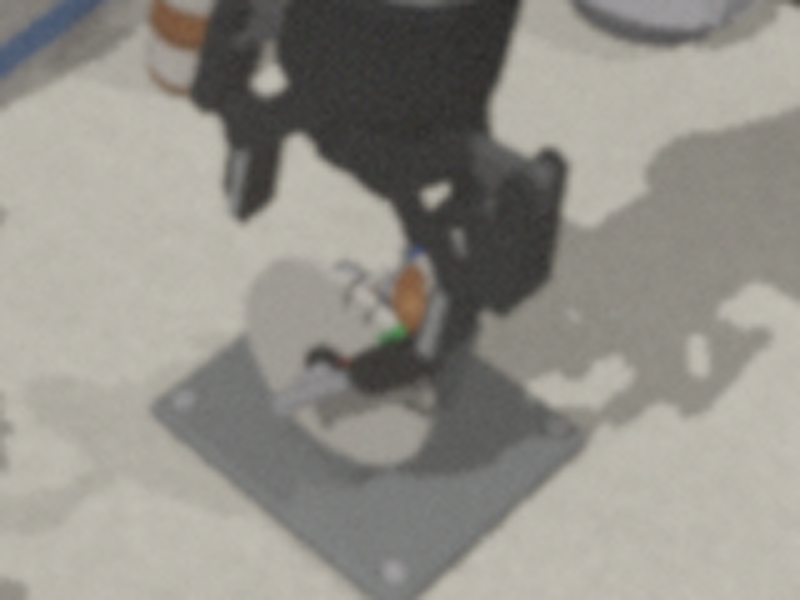

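Run:
```python
from h import *
c=cam("wrist"); w=imaging.read_camera("wrist"); crop(w,170,180,200,150,4,"pics/j.png")
def aty(uv,y):
    o,d=ray(c,uv); return o+d*(y-o[1])/d[1]
for y in (-.125,-.13):
  for n,uv in [("tip",(278,282)),("base",(320,251)),("green",(290,286)),("hub",(327,247))]:
    p=aty(uv,y); print(y,n,p.round(4),np.degrees(np.arctan2(.516-p[0],p[2]-.085)).round(1))
```

```text
-0.125 tip [ 0.4819 -0.125   0.1241] 41.1
-0.125 base [ 0.5066 -0.125   0.0855] 86.9
-0.125 green [ 0.489  -0.125   0.1283] 32.0
-0.125 hub [ 0.5115 -0.125   0.0795] 140.8
-0.13 tip [ 0.481 -0.13   0.116] 48.4
-0.13 base [ 0.5068 -0.13    0.0756] 135.6
-0.13 green [ 0.4884 -0.13    0.1203] 38.0
-0.13 hub [ 0.512  -0.13    0.0693] 165.6
```

View pics/j.png

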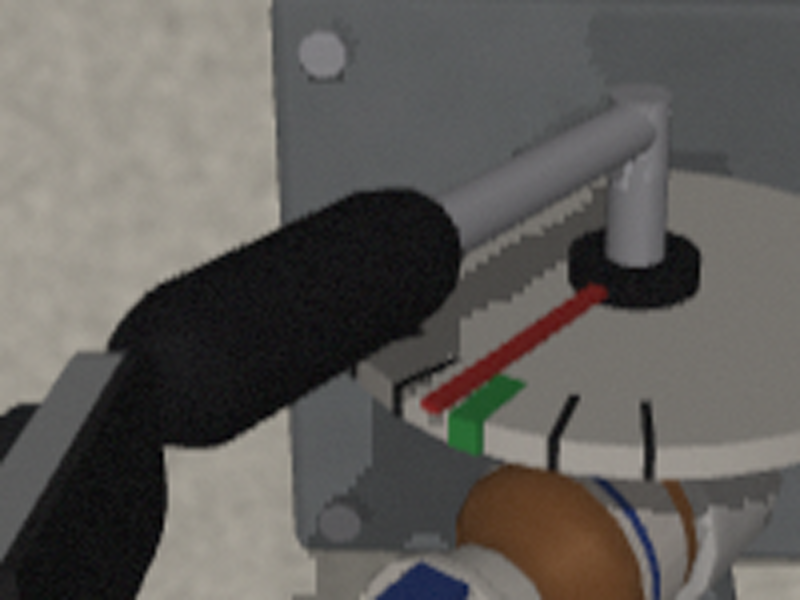

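```bash
python3 -m creep '[0,0.1,-0.12,0,0,0.2,-0.22,0,0,0.3,-0.3,0,0,0.4,-0.38,0,0,0.48,-0.44,0,0,0.48,-0.44,0,0,0.48,-0.44,0]'
python3 - <<'E'
from h import *
w=imaging.read_camera("wrist"); crop(w,140,180,200,150,4,"pics/k.png")
E
```

```text
time: 9.28
eef_pos: [0.5127, -0.0972, 0.1492]
tcp_rot: [0.707, 0.707, 0.0, 0.0]
contact_force: [0.1, -1.3, 0.1]
opening: 1.002
```

View pics/k.png

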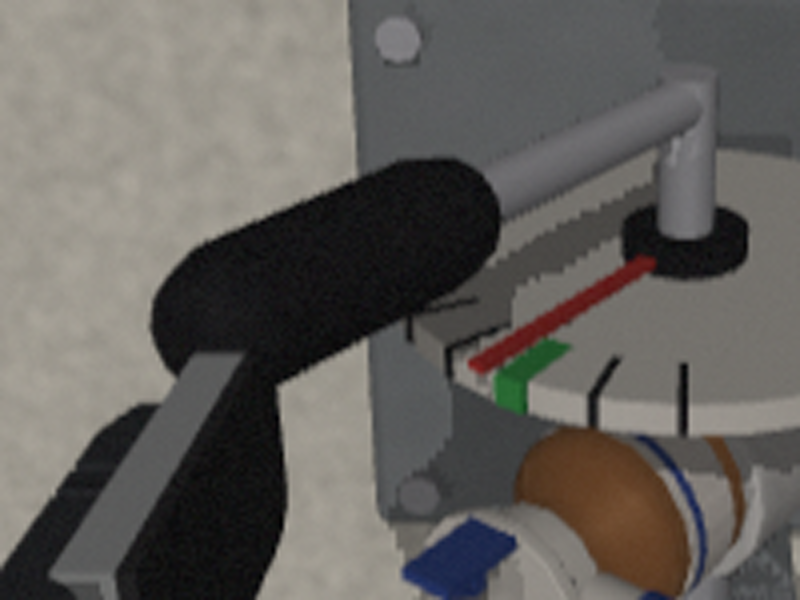

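```bash
python3 -m creep '[0,0,-0.9,0,0,0,-0.9,0,0,0,-0.9,0,0,-0.7,-0.9,0,0,-1.33,-0.9,0,0,-1.33,-0.9,0,0,-1.33,-0.9,0,0,-1.33,0,0,0,-1.33,0.97,0,0,-1.33,0.97,0,0,-1.33,0.97,0,0,-1.2,0.97,0,0,-1.05,0.94,0,0,-0.9,0.87,0,0,-0.75,0.77,0,0,-0.6,0.67,0,0,-0.5,0.6,0,0,-0.5,0.6,0]'
python3 - <<'E'
from h import *
w=imaging.read_camera("wrist"); crop(w,140,180,200,150,4,"pics/l.png")
E
```

```text
time: 10.83
eef_pos: [0.4981, -0.0972, 0.1339]
tcp_rot: [0.707, 0.708, -0.002, -0.002]
contact_force: [-7.2, -1.1, 0.7]
opening: 1.001
```

View pics/l.png

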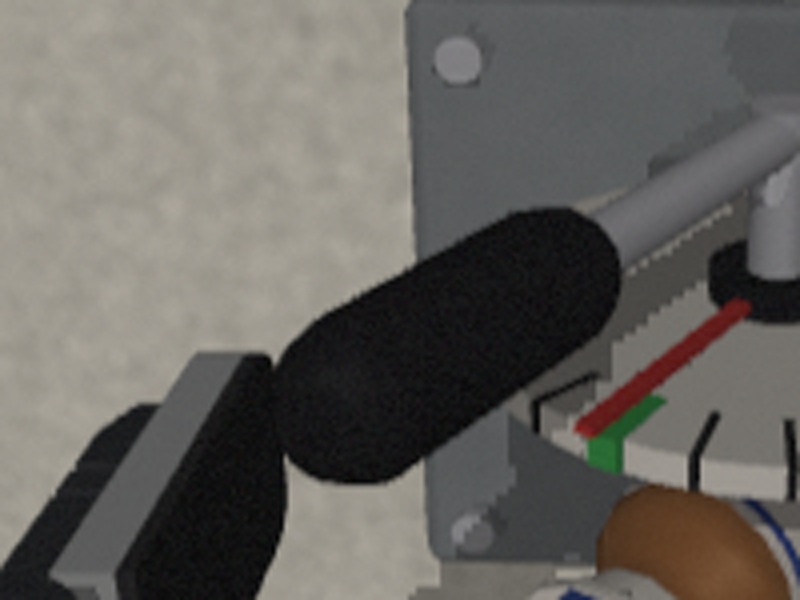

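```bash
python3 -m creep '[0,0.12,-0.06,0,0,0.24,-0.13,0,0,0.36,-0.2,0,0,0.42,-0.25,0,0,0.42,-0.25,0,0,0.42,-0.25,0]'
python3 - <<'E'
from h import *
w=imaging.read_camera("wrist"); crop(w,140,180,200,150,4,"pics/m.png")
E
```

```text
time: 11.38
eef_pos: [0.5086, -0.0974, 0.1403]
tcp_rot: [0.707, 0.708, -0.002, -0.002]
contact_force: [-5.7, -1.1, 1.4]
opening: 0.999
```

View pics/m.png

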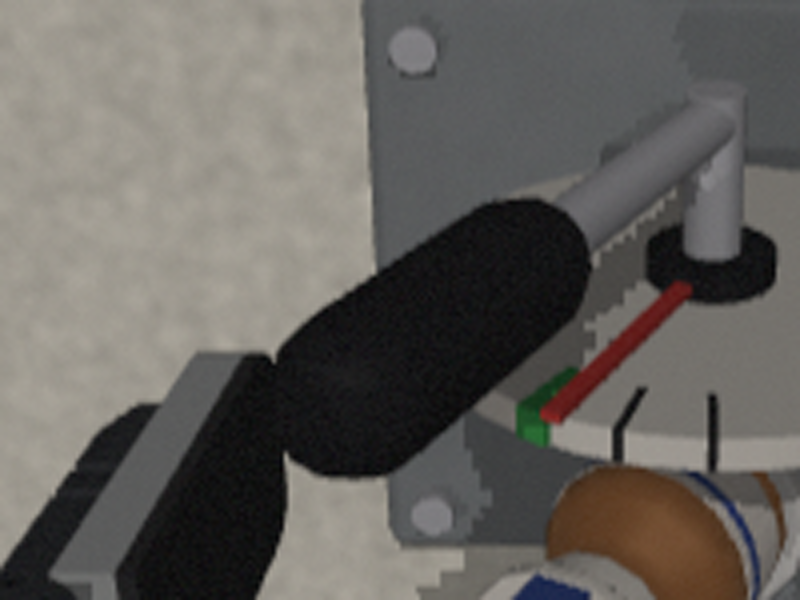

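```bash
python3 -m creep '[0,-0.3,0,0,0,-0.6,0,0,0,-0.6,0,0,0,-0.6,-1,0,0,-0.6,-2,0,1,-0.6,-2.5,0,2,-0.6,-2.5,0,2,-0.6,-2.5,0,2,-0.6,-2.5,0]'
python3 - <<'E'
from h import *
w=imaging.read_camera("wrist"); cv2.imwrite("pics/n_w.png",w[:,:,::-1])
crop(w,200,180,200,150,4,"pics/n.png")
np.save("wcam.npy",np.array(cam("wrist"),dtype=object),allow_pickle=True)
s=imaging.read_camera("side"); crop(s,320,150,160,120,5,"pics/n_s.png")
E
```

```text
time: 12.18
eef_pos: [0.4958, -0.0464, 0.2035]
tcp_rot: [0.706, 0.708, 0.0, 0.001]
contact_force: [0.5, -0.4, -0.2]
opening: 1.003Traceback (most recent call last):
  File "<stdin>", line 4, in <module>
ValueError: could not broadcast input array from shape (3,3) into shape (3,)
```

View pics/n_w.png

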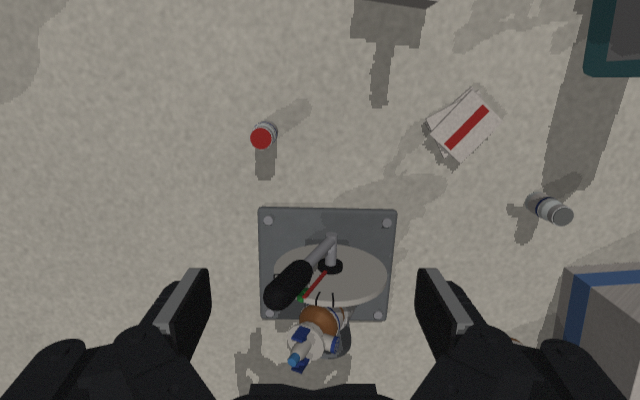

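Run:
```python
from h import *
w=imaging.read_camera("wrist"); crop(w,230,190,180,190,3.1,"pics/o_w.png")
s=imaging.read_camera("side"); crop(s,360,170,100,80,8,"pics/o_s.png")
```

```text
(no output)
```

View pics/o_s.png

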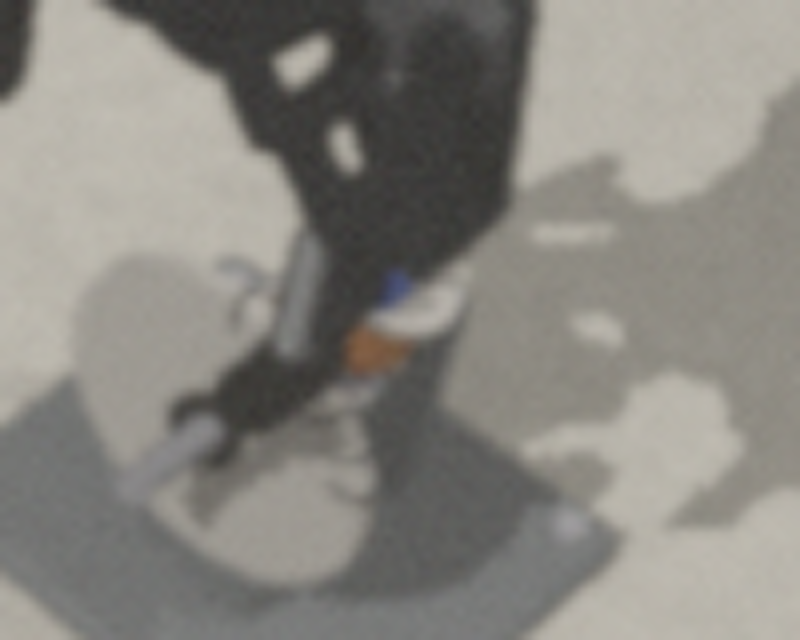

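View pics/o_w.png

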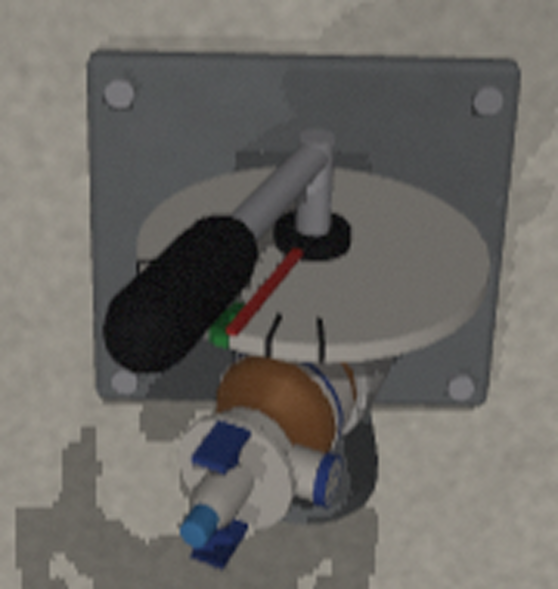

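Run:
```python
from h import *
from scipy.optimize import least_squares
c=cam("wrist"); P=lambda a,b:np.array([230+a/3.1,190+b/3.1])
obs=[((0,0,74),P(199,524)),((0,70,80),P(181,293)),((0,70,0),P(318,141)),((0,0,53),P(240,467)),((0,12.5,15+51),P(222,447)),((0,-12.5,15+51),P(221,546))]
def model(p,q):
    hx,hy,yaw,th=p
    Rm=R.from_euler("ZY",[yaw,-th]).as_matrix()
    return np.array([hx,hy,.085])+Rm@(np.array(q)/1000)
def f(p): return np.concatenate([proj(c,model(p,q))-u for q,u in obs]+[[ (p[0]-.516)*500,(p[1]+.165)*500,p[2]*50]])
r=least_squares(f,[.516,-.165,0,.5]); print(r.x,np.degrees(r.x[3]),r.fun.round(1))
```

```text
[ 0.51463878 -0.16303186  0.01414047  0.43850873] 25.124699230688172 [ 1.4  0.4 -0.2 -3.6  0.8 -0.3  0.5  0.8 -1.6  4.6 -0.4 -0.7 -0.7  1.
  0.7]
```

```bash
python3 -m creep '[-1,-0.6,0,0,-2,-1.25,0,0,-2,-1.25,0,0,-2,-1.25,0.5,0,-2,-1.25,1.8,0,-2,-1.25,3.0,0,-2,-1.25,3.54,0,-2,-1.25,3.54,0,-2,-1.25,3.54,0,-2,-1.4,3.54,0,-2,-1.55,3.54,0,-2,-1.55,3.54,0]'
python3 - <<'E'
from h import *
w=imaging.read_camera("wrist"); crop(w,200,180,240,180,3.3,"pics/p.png")
E
```

```text
time: 13.33
eef_pos: [0.4571, -0.0975, 0.1158]
tcp_rot: [0.707, 0.707, 0.0, 0.001]
contact_force: [-0.4, -0.6, -0.2]
opening: 1.004
```

View pics/p.png

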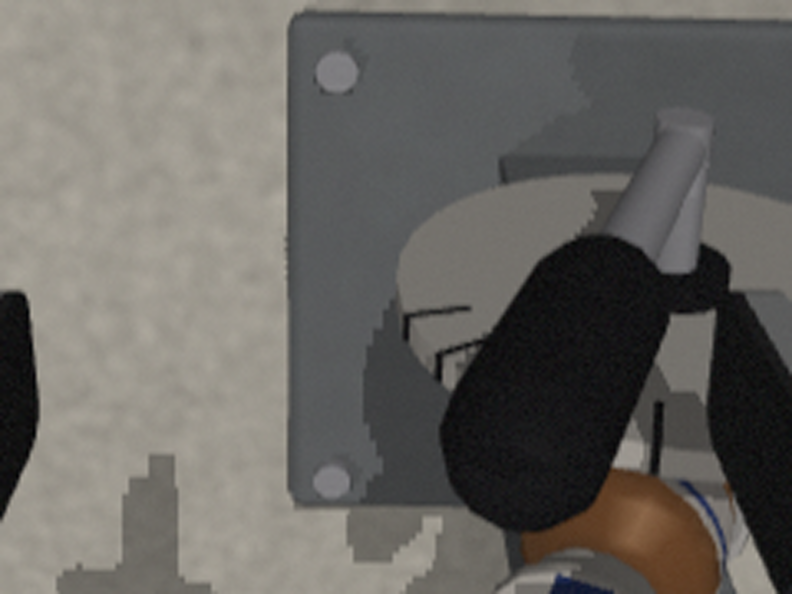

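```bash
python3 -m creep '[0,-0.15,0,0,0,-0.25,0,0,0,-0.25,0,0]'
python3 - <<'E'
from h import *
w=imaging.read_camera("wrist"); crop(w,200,180,240,180,3.3,"pics/q.png")
E
```

```text
time: 13.63
eef_pos: [0.4508, -0.0973, 0.1148]
tcp_rot: [0.707, 0.707, 0.001, 0.001]
contact_force: [1.1, 0.2, -0.1]
opening: 1.001
```

View pics/q.png

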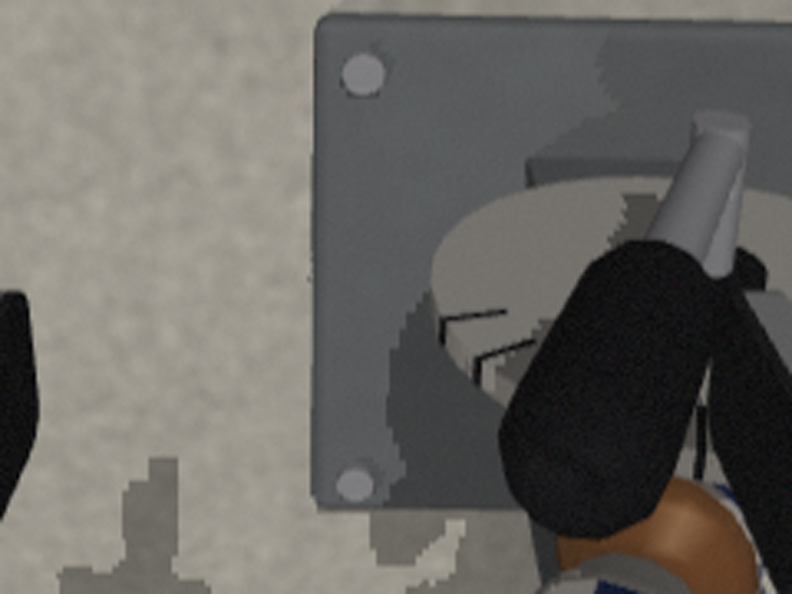

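```bash
python3 -m creep '[0,-0.1,0,0,0,-0.2,0,0,0,-0.27,0,0,0,-0.27,0,0,0,-0.27,0,0]' 
python3 -m creep '[0,0.3,0,0,0,0.5,0,0,0,0.5,0,0,0,0.5,-1.5,0,1,0.9,-3,0,2,1.3,-3.5,0,2,1.3,-3.5,0,2,1.3,-3.5,0]'
python3 - <<'E'
from h import *
w=imaging.read_camera("wrist"); crop(w,230,190,180,190,3.1,"pics/r_w.png"); print(cam("wrist"))
E
```

```text
time: 14.1
eef_pos: [0.447, -0.0977, 0.1159]
tcp_rot: [0.707, 0.707, 0.003, 0.004]
contact_force: [8.1, 0.4, -1.1]
opening: 1.005
time: 14.77
eef_pos: [0.4766, -0.0465, 0.2026]
tcp_rot: [0.706, 0.708, -0.0, 0.001]
contact_force: [0.5, 0.3, -1.2]
opening: 0.999
(array([[357.79086868,   0.        , 312.54695554],
       [  0.        , 357.79086868, 199.05577088],
       [  0.        ,   0.        ,   1.        ]]), array([0.47646216, 0.03466161, 0.36442301]), array([[ 0.99999582,  0.0020435 , -0.0020432 ],
       [ 0.0012869 , -0.94799302, -0.31828853],
       [-0.00258736,  0.31828457, -0.94799169]]))
```

View pics/r_w.png

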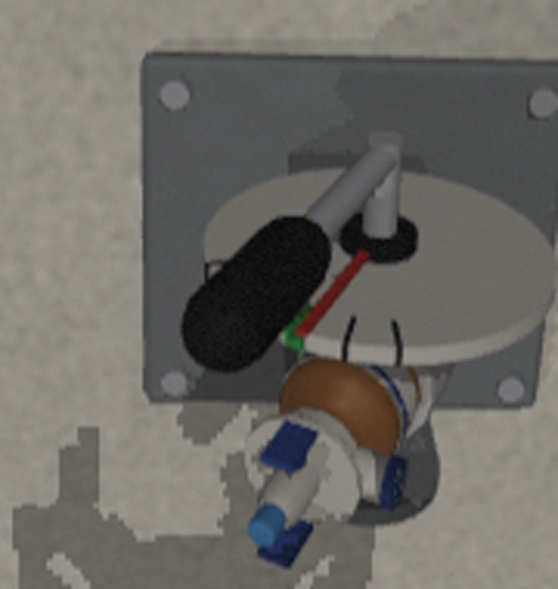

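Run:
```python
from h import *
from scipy.optimize import least_squares
c=cam("wrist"); P=lambda a,b:np.array([230+a/3.1,190+b/3.1])
obs=[((0,0,74),P(266,526)),((0,70,80),P(257,293)),((0,70,0),P(389,141)),((0,0,53),P(307,467)),((0,12.5,15+51),P(289,447)),((0,-12.5,15+51),P(287,545))]
def model(p,q):
    hx,hy,yaw,th=p
    Rm=R.from_euler("ZY",[yaw,-th]).as_matrix()
    return np.array([hx,hy,.085])+Rm@(np.array(q)/1000)
def f(p): return np.concatenate([proj(c,model(p,q))-u for q,u in obs]+[[ (p[0]-.516)*500,(p[1]+.165)*500,p[2]*50]])
r=least_squares(f,[.516,-.165,0,.5]); print(r.x,np.degrees(r.x[3]),r.fun.round(1))
def aty(uv,y):
    o,d=ray(c,uv); return o+d*(y-o[1])/d[1]
# dial face: ticks at rim
for y in (-.125,-.128,-.131):
  for n,uv in [("0",P(398,362)),("15",P(345,358)),("30",P(290,345)),]:
    p=aty(uv,y); print(y,n,p.round(4),np.degrees(np.arctan2(.515-p[0],p[2]-.085)).round(1),np.hypot(.515-p[0],p[2]-.085).round(4))
```

```text
[ 0.5139926  -0.16214471  0.01260437  0.48186012] 27.608550965329115 [ 1.5 -0.4 -0.4 -3.9  0.7  0.3  0.3  1.1 -1.2  4.6 -0.4 -0.3 -1.   1.4
  0.6]
-0.125 0 [ 0.51   -0.125   0.1389] 5.3 0.0541
-0.125 15 [ 0.4975 -0.125   0.1374] 18.5 0.0552
-0.125 30 [ 0.4844 -0.125   0.1321] 33.0 0.0562
-0.128 0 [ 0.5106 -0.128   0.1347] 5.1 0.0499
-0.128 15 [ 0.4978 -0.128   0.1331] 19.6 0.0511
-0.128 30 [ 0.4845 -0.128   0.1278] 35.5 0.0525
-0.131 0 [ 0.5112 -0.131   0.1304] 4.7 0.0456
-0.131 15 [ 0.4982 -0.131   0.1288] 20.9 0.0469
-0.131 30 [ 0.4847 -0.131   0.1234] 38.3 0.0489
```

Run:
```python
from h import *
c=cam("wrist"); w=imaging.read_camera("wrist")
hsv=cv2.cvtColor(w,cv2.COLOR_RGB2HSV)
m=((hsv[...,0]<8)|(hsv[...,0]>172))&(hsv[...,1]>150)&(hsv[...,2]>60)
m[:240]=0;m[:, :300]=0;m[:,380:]=0;m[310:]=0
ys,xs=np.nonzero(m);print(len(xs),xs.min(),xs.max(),ys.min(),ys.max())
vx,vy,x0,y0=cv2.fitLine(np.float32(np.c_[xs,ys]),cv2.DIST_HUBER,0,.01,.01).ravel()
def aty(uv,y):
    o,d=ray(c,uv); return o+d*(y-o[1])/d[1]
for y in (-.12,-.126,-.13):
    a=aty((x0-vx*12,y0-vy*12),y);b=aty((x0+vx*12,y0+vy*12),y);d=b-a
    if d[2]<0:d=-d
    print(y,a.round(4),b.round(4),np.degrees(np.arctan2(-d[0],d[2])))
    # where the line passes x at z=.085
    print("x at hinge z",(a+d*(.085-a[2])/d[2])[0])
crop(w,280,230,100,80,8,"pics/s.png")
```

```text
117 328 350 271 298
-0.12 [ 0.4903 -0.12    0.1304] [ 0.5041 -0.12    0.103 ] 26.703506498733407
x at hinge z 0.5131397067494604
-0.126 [ 0.4909 -0.126   0.1213] [ 0.5051 -0.126   0.0929] 26.703506498733372
x at hinge z 0.5091097857170133
-0.13 [ 0.4912 -0.13    0.1152] [ 0.5059 -0.13    0.0861] 26.70350649873343
x at hinge z 0.5064231716953819
```

View pics/s.png

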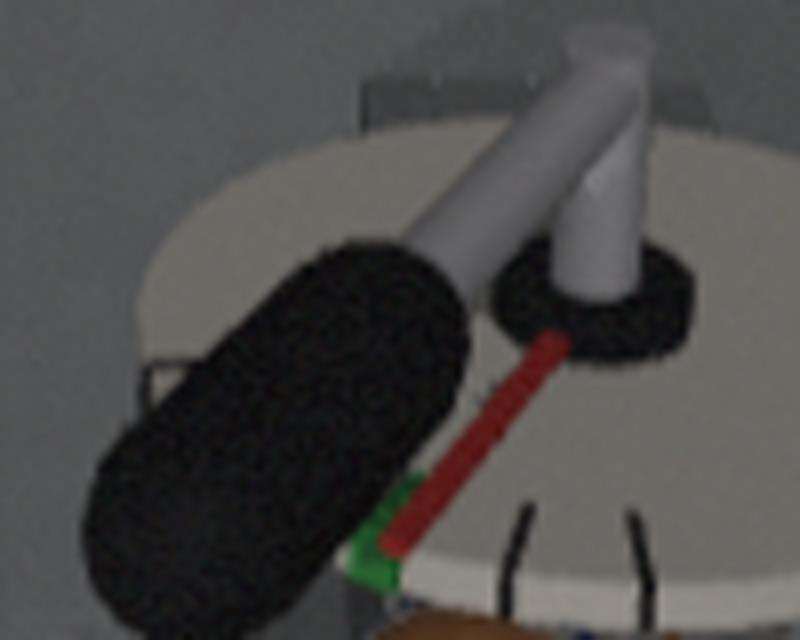

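```bash
python3 -m creep '[-1,-0.5,0,0,-2,-0.6,0,0,-2,-0.6,1,0,-2,-0.6,2.2,0,-2,-0.6,3.5,0,-2,-0.6,3.5,0,-2,-0.8,3.5,0,-2,-1.0,3.5,0,-2,-1.15,3.5,0,-2,-1.3,3.5,0,-2,-1.41,3.5,0,-2,-1.41,3.5,0,-2,-1.41,3.5,0]'
python3 -m creep '[0,0.3,0,0,0,0.5,0,0,0,0.5,0,0,0,0.5,-1.5,0,1,0.9,-3,0,2,1.3,-3.5,0,2,1.3,-3.5,0,2,1.3,-3.5,0]'
cat > ang.py <<'E'
from h import *
c=cam("wrist"); w=imaging.read_camera("wrist")
hsv=cv2.cvtColor(w,cv2.COLOR_RGB2HSV)
m=((hsv[...,0]<8)|(hsv[...,0]>172))&(hsv[...,1]>150)&(hsv[...,2]>60)
m[:240]=0;m[:, :300]=0;m[:,380:]=0;m[310:]=0
ys,xs=np.nonzero(m);print(len(xs),xs.min(),xs.max(),ys.min(),ys.max())
vx,vy,x0,y0=cv2.fitLine(np.float32(np.c_[xs,ys]),cv2.DIST_HUBER,0,.01,.01).ravel()
def aty(uv,y):
    o,d=ray(c,uv); return o+d*(y-o[1])/d[1]
y=-.126;a=aty((x0-vx*12,y0-vy*12),y);b=aty((x0+vx*12,y0+vy*12),y);d=b-a
if d[2]<0:d=-d
print(np.degrees(np.arctan2(-d[0],d[2])))
crop(w,230,190,180,190,3.1,"pics/t.png")
E
python3 ang.py
```

```text
time: 15.95
eef_pos: [0.4448, -0.0982, 0.1178]
tcp_rot: [0.707, 0.707, 0.003, 0.005]
contact_force: [6.5, 1.0, -1.3]
opening: 0.999
time: 16.62
eef_pos: [0.4741, -0.0466, 0.203]
tcp_rot: [0.706, 0.708, 0.0, 0.001]
contact_force: [0.0, -0.5, 0.3]
opening: 1.001
113 328 351 270 297
27.66846974500006
```

View pics/t.png

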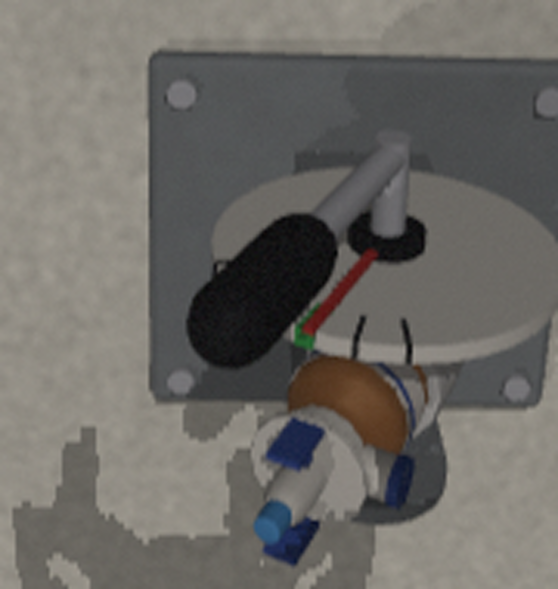

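Run:
```python
from h import *
cs,ct=cam("side"),cam("top")
for uv in [(238,238),(222,225),(257,220)]: print(atz(cs,uv,0).round(3))
for uv in [(268,120),(301,116),(301,150),(270,150)]: print("top z0.15",atz(ct,uv,0.15).round(3))
print(atz(cs,(306,205),0).round(3),atz(cs,(372,293),0).round(3))
```

```text
[0.753 0.102 0.   ]
[0.81  0.108 0.   ]
[0.766 0.038 0.   ]
top z0.15 [0.781 0.111 0.15 ]
top z0.15 [0.791 0.036 0.15 ]
top z0.15 [0.711 0.035 0.15 ]
top z0.15 [0.71  0.105 0.15 ]
[ 0.721 -0.081  0.   ] [ 0.447 -0.018  0.   ]
```

```bash
python3 -m creep '[2,1.5,0,0,4,3,0,0,5.4,3.9,0,0,5.4,3.9,0,0,5.4,3.9,0,0,5.4,3.9,0,0,5.4,3.9,0,0]'
python3 - <<'E'
from h import *
w=imaging.read_camera("wrist"); cv2.imwrite("pics/u_w.png",w[:,:,::-1])
E
```

```text
time: 17.25
eef_pos: [0.5697, 0.0869, 0.1996]
tcp_rot: [0.707, 0.707, -0.002, -0.001]
contact_force: [-0.1, -0.5, -0.2]
opening: 1.001
```

View pics/u_w.png

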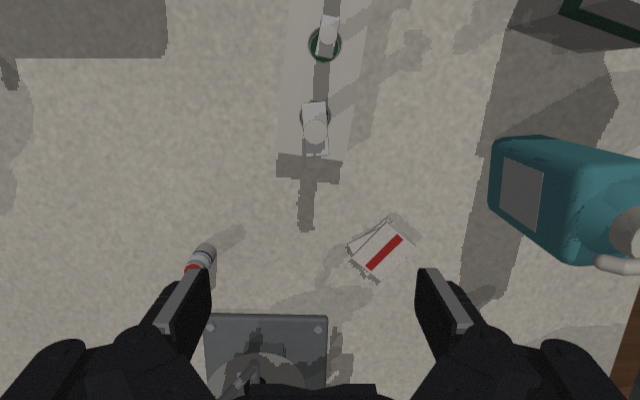

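Run:
```python
from h import *
w=imaging.read_camera("wrist"); crop(w,265,70,100,100,7,"pics/v.png"); c=cam("wrist"); print(c[1])
```

```text
[0.57113519 0.16799889 0.36414552]
```

View pics/v.png

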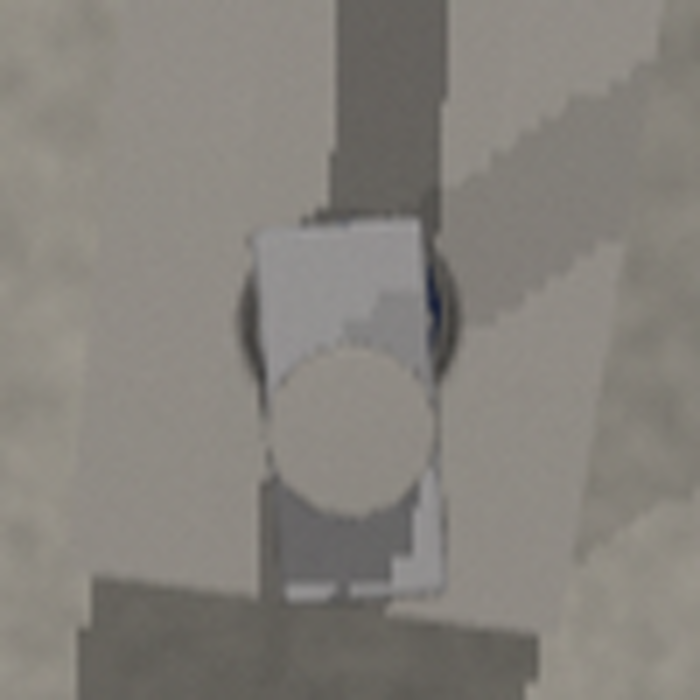

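Run:
```python
from h import *
c=cam("wrist"); P=lambda a,b:(265+a/7,70+b/7)
q=[atz(c,P(*p),.1205) for p in [(258,232),(420,222),(443,595),(285,600)]]
print(np.round(q,4),np.mean(q,0).round(4)); a=(q[0]+q[1])/2;b=(q[2]+q[3])/2;d=a-b;print(np.linalg.norm(d),np.degrees(np.arctan2(d[0],d[1])))
print(atz(c,P(352,432),.1315).round(4)); print(ctrl.get_state()["eef_pos"])
```

```text
[[0.5634 0.1528 0.1205]
 [0.5786 0.1537 0.1205]
 [0.5812 0.1182 0.1205]
 [0.5656 0.1177 0.1205]] [0.5722 0.1356 0.1205]
0.035411619727541865 -3.925368055678565
[0.5722 0.1357 0.1315]
[0.56993706 0.08638006 0.20077498]
```

```bash
python3 -m creep '[1,0.05,0,-0.4,1.98,0.09,0,-0.78,1.98,0.09,0,-0.78,1.98,0.09,0,-0.78,1.98,0.09,1.5,-0.78,1.98,0.09,3,-0.78,1.98,0.09,4.2,-0.78,1.98,0.09,5.03,-0.78,1.98,0.09,5.03,-0.78,1.98,0.09,5.03,-0.78]'
python3 - <<'E'
from h import *
w=imaging.read_camera("wrist"); cv2.imwrite("pics/w_w.png",w[:,:,::-1])
s=imaging.read_camera("side"); crop(s,200,220,150,110,5,"pics/w_s.png")
E
```

```text
time: 18.18
eef_pos: [0.5722, 0.1358, 0.0751]
tcp_rot: [0.683, 0.73, -0.001, -0.001]
contact_force: [0.2, 1.2, 0.6]
opening: 1.0
```

View pics/w_w.png

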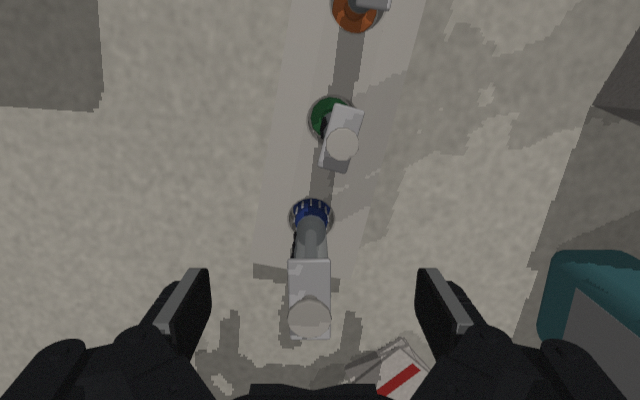

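View pics/w_s.png

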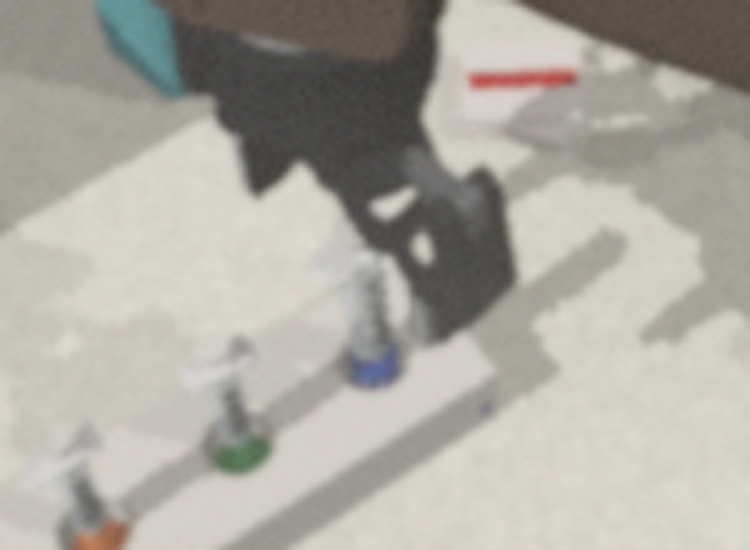

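```bash
python3 -m creep '[0,0,0,0,0,0,0,0,0,0,0,0,0,0,0,0,0,0,0,0,0,0,0,0,0,0,0,0,0,0,-0.1,0,0,0,-0.2,0,0,0,-0.2,0,0,0,-0.2,0]' 255 20
python3 - <<'E'
from h import *
s=imaging.read_camera("side"); crop(s,200,220,150,110,5,"pics/x_s.png")
w=imaging.read_camera("wrist"); cv2.imwrite("pics/x_w.png",w[:,:,::-1])
E
```

```text
time: 19.2
eef_pos: [0.5732, 0.1374, 0.0812]
tcp_rot: [0.683, 0.731, -0.0, 0.0]
contact_force: [0.7, 0.7, -0.4]
opening: 0.189
```

View pics/x_s.png

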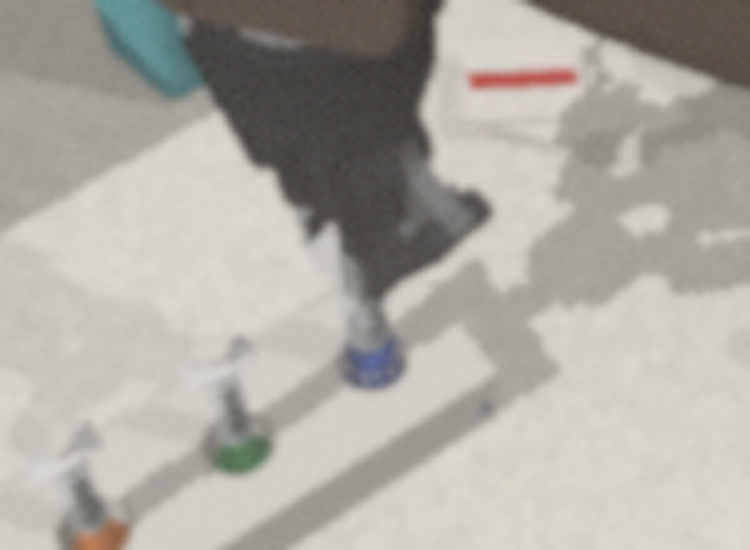

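View pics/x_w.png

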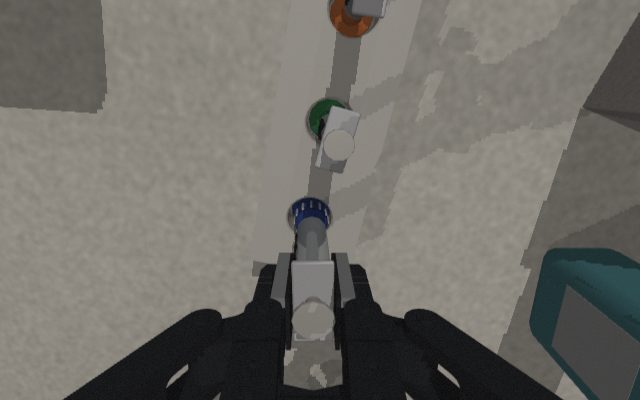

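Gripped well (opening 16 mm, syringe at column 311 between pads). Now tilt it in the grip against the well's edge.

```bash
python3 -m creep '[-0.12,0,0,0,-0.24,0,0,0,-0.36,0,0,0,-0.48,0,0,0,-0.6,0,0,0,-0.72,0,0,0,-0.84,0,0,0,-0.96,0,0,0,-1.08,0,0,0,-1.2,0,0,0,-1.32,0,0,0,-1.45,0,0,0,-1.45,0,0,0]'
python3 - <<'E'
from h import *
s=imaging.read_camera("side"); crop(s,200,220,150,110,5,"pics/y_s.png")
w=imaging.read_camera("wrist"); cv2.imwrite("pics/y_w.png",w[:,:,::-1])
E
```

```text
time: 20.38
eef_pos: [0.5755, 0.1005, 0.0811]
tcp_rot: [0.683, 0.731, -0.0, -0.0]
contact_force: [-1.8, 1.6, -0.3]
opening: 0.188
```

View pics/y_s.png

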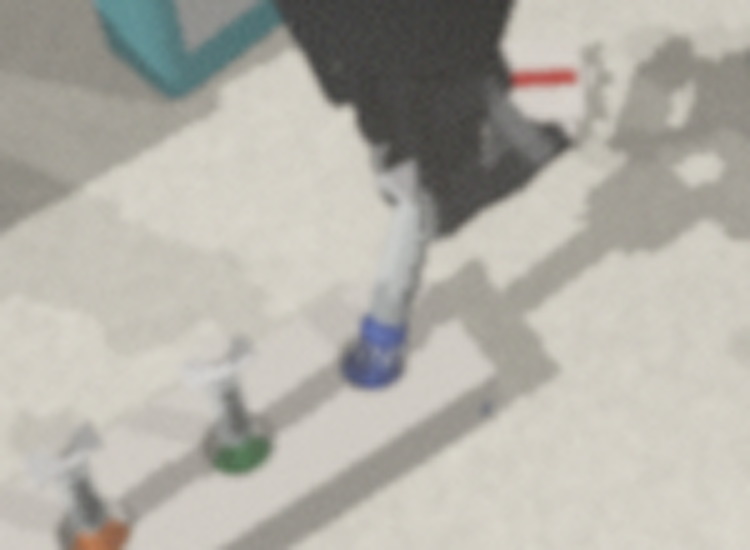

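View pics/y_w.png

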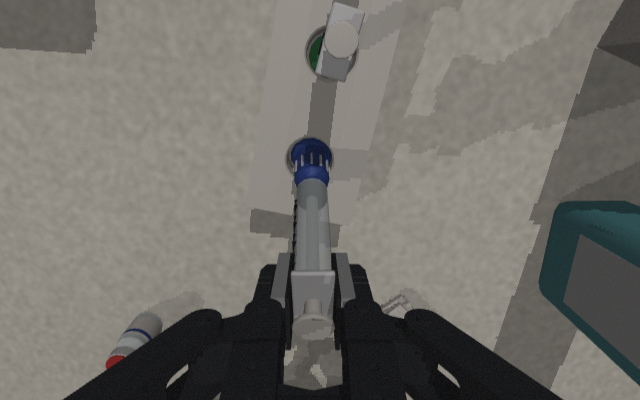

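```bash
python3 -m creep '[0,0,-0.2,0,0,0,-0.6,0,0,0,-1.2,0,0,0,-2,0,0,0,-3,0,0,0,-4,0,0,0,-4.4,0,0,0,-4.4,0,0,0,-4.4,0]' - 40
python3 - <<'E'
from h import *
s=imaging.read_camera("side"); crop(s,200,190,150,110,5,"pics/z_s.png")
w=imaging.read_camera("wrist"); cv2.imwrite("pics/z_w.png",w[:,:,::-1])
E
```

```text
time: 21.23
eef_pos: [0.5764, 0.1009, 0.192]
tcp_rot: [0.683, 0.731, 0.001, 0.001]
contact_force: [-0.2, 0.5, -1.0]
opening: 0.178
```

View pics/z_s.png

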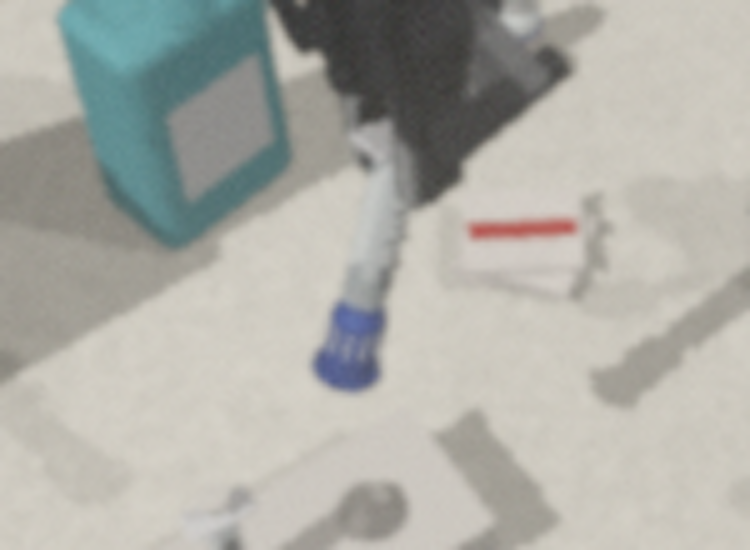

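View pics/z_w.png

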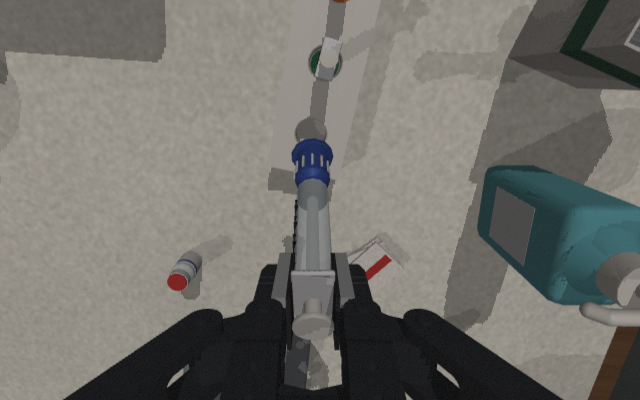

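Run:
```python
from h import *
w=imaging.read_camera("wrist"); crop(w,270,125,85,85,8,"pics/za_w.png")
s=imaging.read_camera("side"); crop(s,245,205,60,70,8,"pics/za_s.png")
```

```text
(no output)
```

View pics/za_w.png

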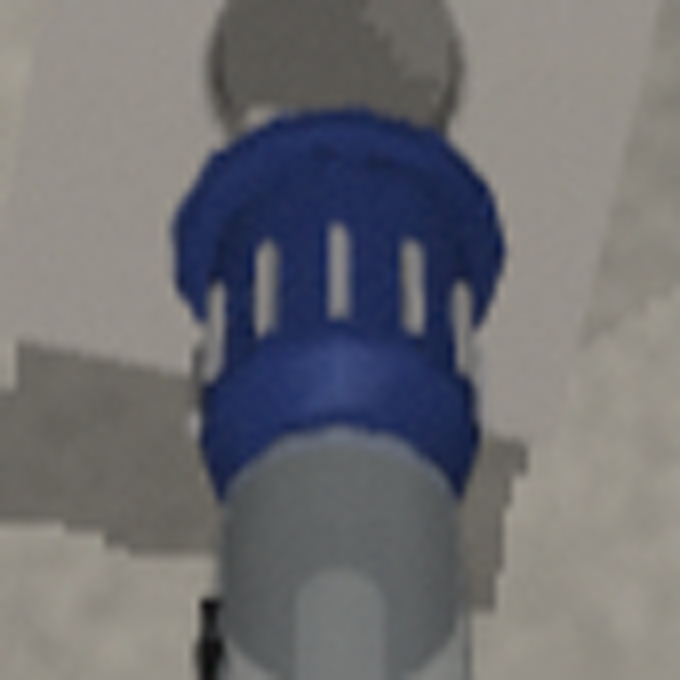

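View pics/za_s.png

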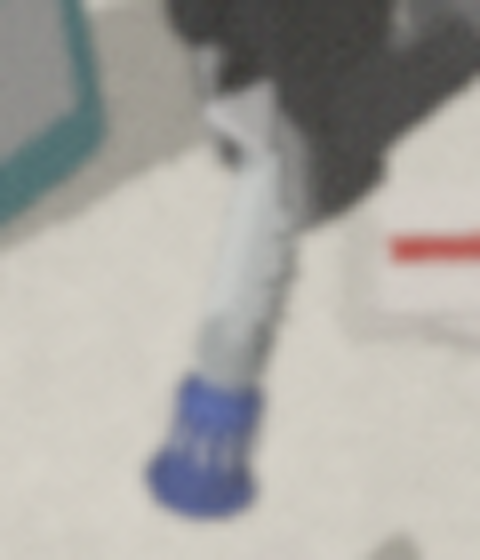

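Run:
```python
from h import *
from scipy.optimize import least_squares
c,cs=cam("wrist"),cam("side"); st=ctrl.get_state(); Rt=R.from_quat(st["tcp_rot"]).as_matrix(); tcp=st["eef_pos"]; print(tcp)
tx=Rt[:,0];up=-Rt[:,2]
def P(p,z,r):
    L,off,th=p; a=np.cos(th)*up-np.sin(th)*tx; b=np.cos(th)*tx+np.sin(th)*up
    g=tcp+up*.019+tx*off   # grip point on axis
    return g+(z-L)*a+r*b
obs=[(c,0,.0125,(312.4,138.75),1),(c,.034,.0085,(312.6,178.75),1),(cs,.0015,0,(270.25,264.4),.5),(cs,.033,0,(272.9,252.7),.5)]
f=lambda p:np.concatenate([k*(proj(C,P(p,z,r))-np.array(u)) for C,z,r,u,k in obs])
r=least_squares(f,[.08,0,.5]);print(r.x,np.degrees(r.x[2]),r.fun.round(1)); print("nose",P(r.x,0,0).round(4))
f2=lambda p:np.concatenate([f([.08,p[0],p[1]])]);r=least_squares(f2,[0,.5]);print(r.x,np.degrees(r.x[1]),r.fun.round(1),P([.08,*r.x],0,0).round(4))
```

```text
[0.57462551 0.10109292 0.18888522]
[0.08567854 0.00180236 0.40526848] 23.2201733928096 [-0.7 -0.1 -1.  -0.1  0.4  0.1  1.  -0.8]
nose [0.572  0.1366 0.1292]
[0.00623479 0.38286758] 21.93669655375642 [-0.7 -0.1 -1.1 -0.2  0.2 -0.5  0.7 -1.4] [0.572  0.1371 0.1337]
```

```bash
python3 -m creep '[0,0,-1.2,0,0,0,-2.4,0,0,0,-3.4,1,-1.5,-1,-3.4,2.4,-3,-2,-3.4,3.8,-4.5,-3,-3.4,5.2,-6,-4,-3.4,6.6,-7.5,-5,-3.4,8,-9,-6,-3.4,9.4,-10.15,-6.5,-3.4,10.8,-10.15,-6.5,-3.4,12.2,-10.15,-6.5,-3.4,13.6,-10.15,-6.5,-3.4,15,-10.15,-6.5,-3.4,16.4,-10.15,-6.5,-3.4,17.8,-10.15,-6.5,-3.4,18.78,-10.15,-6.5,-3.4,18.78,-10.15,-6.5,-3.4,18.78,-10.15,-6.5,-3.4,18.78]'
python3 - <<'E'
from h import *
s=imaging.read_camera("side"); cv2.imwrite("pics/zb_s.png",s[:,:,::-1])
w=imaging.read_camera("wrist"); cv2.imwrite("pics/zb_w.png",w[:,:,::-1])
t=imaging.read_camera("top"); crop(t,310,190,150,110,5,"pics/zb_t.png")
E
```

```text
time: 23.02
eef_pos: [0.4306, -0.1629, 0.2753]
tcp_rot: [1.0, 0.001, -0.001, -0.0]
contact_force: [-0.9, 0.6, -0.2]
opening: 0.18
```

View pics/zb_s.png

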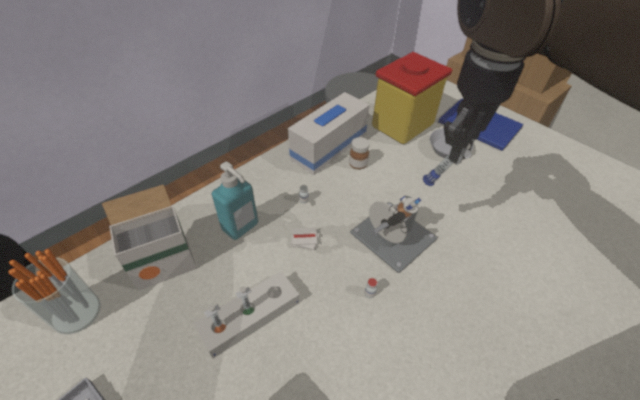

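View pics/zb_w.png

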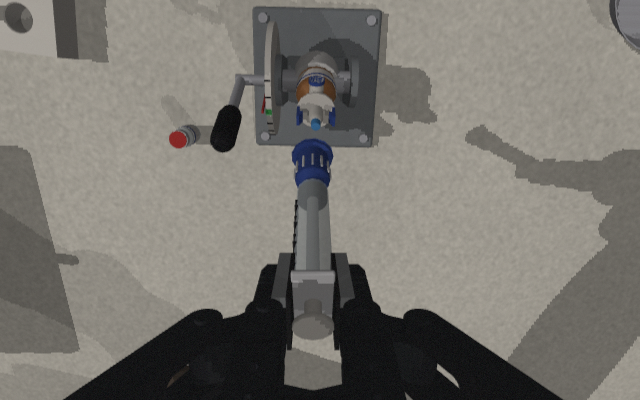

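View pics/zb_t.png

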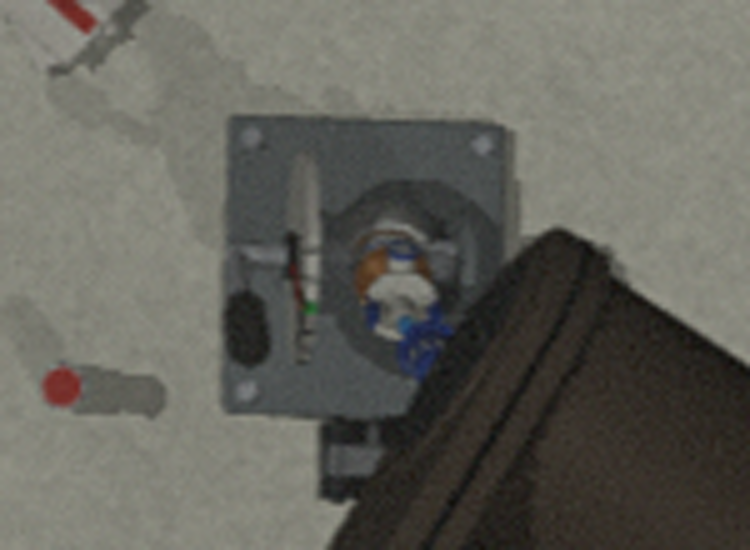

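Run:
```python
from h import *
s=imaging.read_camera("side"); crop(s,370,130,110,110,7,"pics/zc_s.png")
w=imaging.read_camera("wrist"); crop(w,235,0,160,220,2.7,"pics/zc_w.png"); print(ctrl.get_state()["eef_pos"])
```

```text
[ 0.43084709 -0.16302106  0.2759877 ]
```

View pics/zc_s.png

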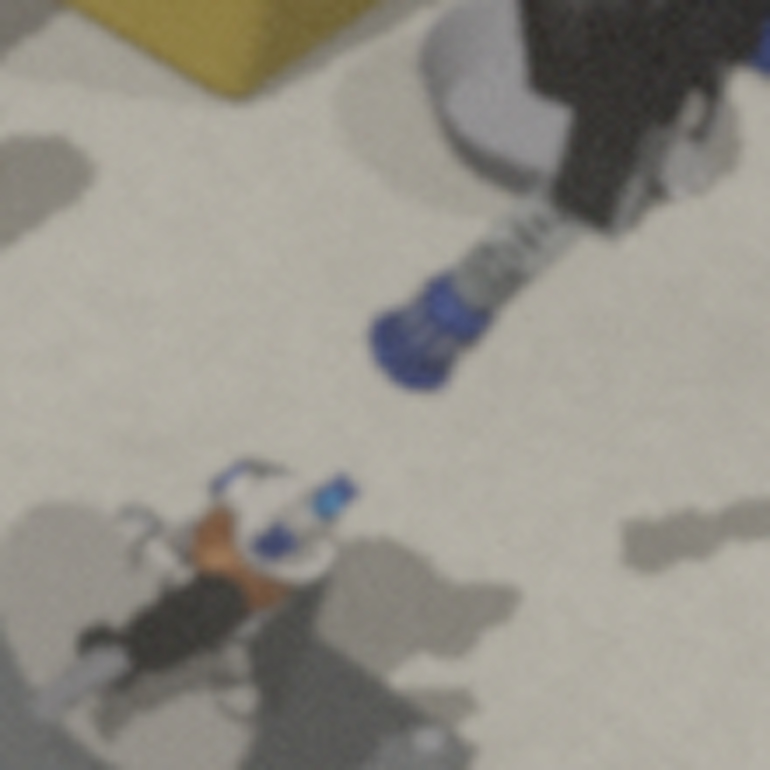

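View pics/zc_w.png

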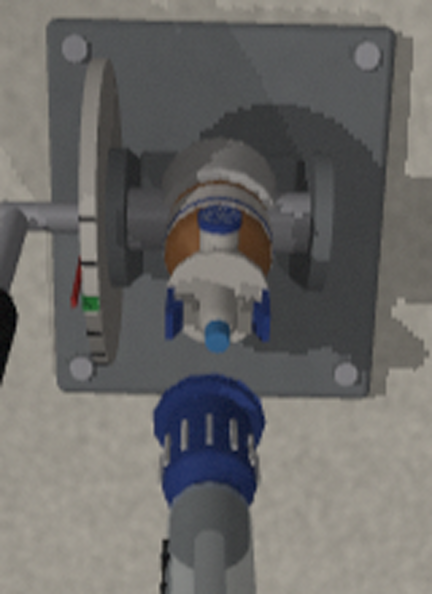

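```bash
cat > fit.py <<'E'
from h import *
from scipy.optimize import least_squares
c,cs=cam("wrist"),cam("side")
def pinpos(wuv,suv): return tri((c,wuv),(cs,suv))
def syr(obs):
    st=ctrl.get_state(); Rt=R.from_quat(st["tcp_rot"]).as_matrix(); tcp=st["eef_pos"]
    tx=Rt[:,0];up=-Rt[:,2]
    def P(p,z,r):
        L,off,th=p[:3]; a=np.cos(th)*up-np.sin(th)*tx; b=np.cos(th)*tx+np.sin(th)*up
        return tcp+up*.019+tx*off+(z-L)*a+r*b+Rt[:,1]*p[3]
    f=lambda p:np.concatenate([k*(proj(C,P(p,z,r))-np.array(u)) for C,z,r,u,k in obs]+[[(p[0]-.08)*300,p[1]*300]])
    r=least_squares(f,[.08,0,.5,0]); return r.x,r.fun.round(1),P(r.x,0,0)
E
python3 - <<'E'
from fit import *
W=lambda a,b:(235+a/2.7,b/2.7); S=lambda a,b:(370+a/7,130+b/7)
p,res=pinpos(W(217,336),S(342,490)); print("pin",p.round(4),np.round(res,4))
for hx in (.511,.514,.516):print(hx, np.degrees(np.arctan2(hx-p[0],p[2]-.085)),np.hypot(hx-p[0],p[2]-.085))
x,f,n=syr([(c,0,.0125,W(209,376),1),(c,.034,.0085,W(209,483),1),(cs,.0015,0,S(409,352),.6),(cs,.034,0,S(470,288),.6)])
print(x,np.degrees(x[2]),f,n.round(4)); print(ctrl.get_state()["eef_pos"])
E
```

```text
pin [ 0.4779 -0.1662  0.1522] [0.0014 0.0014]
0.511 26.221827809160406 0.07487144481759832
0.514 28.24466837676725 0.07624450064929118
0.516 29.552206771266505 0.07721108059112905
[8.37106128e-02 3.88859539e-03 4.00855997e-01 1.68239223e-04] 22.967356821244245 [-0.1 -0.3 -0.1  0.2  0.7 -0.4  1.3  0.2  1.1  1.2] [ 0.4674 -0.1632  0.2179]
[ 0.43084709 -0.16302106  0.2759877 ]
```

```bash
python3 -m creep '[-0.15,0.08,0.6,0,-0.31,0.08,1.27,0,-0.31,0.08,1.27,0,-0.15,0.08,1.6,0,0,0.08,1.85,0,0.15,0.08,2.15,0,0.3,0.08,2.4,0,0.3,0.08,2.4,0,0.3,0.08,2.4,0]'
python3 - <<'E'
from h import *
s=imaging.read_camera("side"); crop(s,370,150,110,90,7,"pics/zd_s.png")
w=imaging.read_camera("wrist"); crop(w,235,0,160,220,2.7,"pics/zd_w.png"); print(ctrl.get_state()["eef_pos"])
E
```

```text
time: 24.02
eef_pos: [0.4385, -0.1649, 0.2156]
tcp_rot: [1.0, 0.0, -0.001, -0.0]
contact_force: [-0.2, -0.7, -0.2]
opening: 0.182
[ 0.43861569 -0.1651387   0.21640623]
```

View pics/zd_s.png

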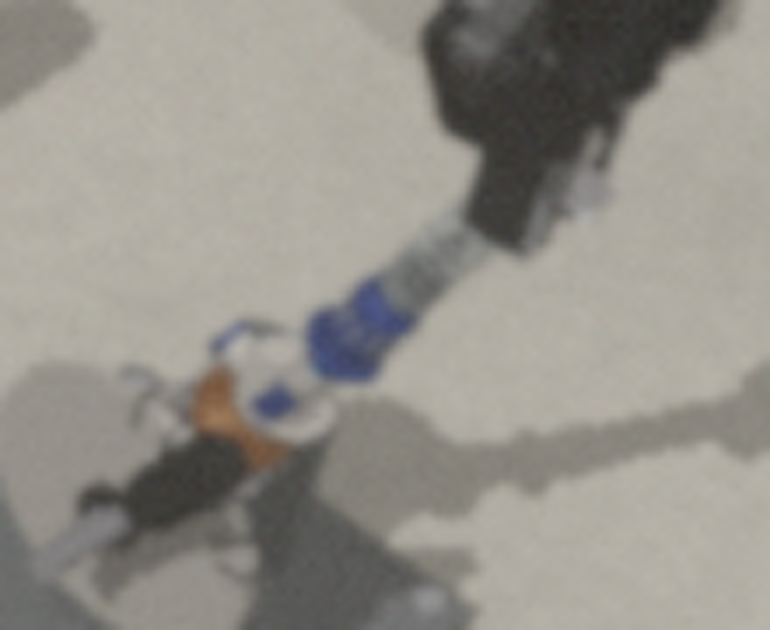

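View pics/zd_w.png

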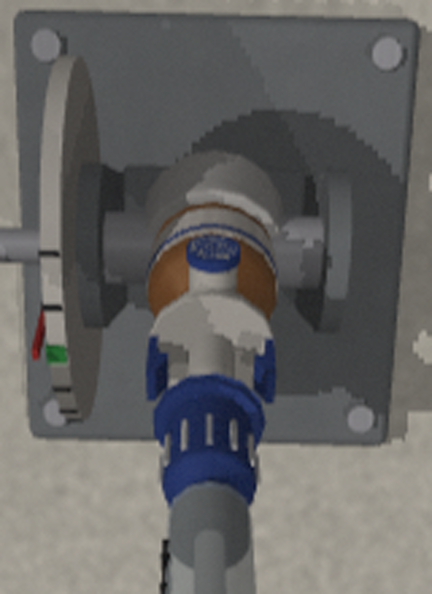

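```bash
python3 -m creep '[0.06,0,0.12,0,0.13,0,0.24,0,0.19,0,0.35,0,0.24,0,0.44,0,0.24,0,0.44,0]' 
python3 -m creep '[0.05,0,0.09,0,0.08,0,0.17,0,0.08,0,0.17,0]'
python3 - <<'E'
from h import *
s=imaging.read_camera("side"); crop(s,370,150,110,90,7,"pics/ze_s.png")
w=imaging.read_camera("wrist"); crop(w,235,0,160,220,2.7,"pics/ze_w.png"); print(ctrl.get_state()["eef_pos"])
E
```

```text
time: 24.53
eef_pos: [0.4442, -0.1649, 0.2043]
tcp_rot: [1.0, 0.0, -0.0, -0.0]
contact_force: [0.2, 0.5, -0.5]
opening: 0.186
time: 24.78
eef_pos: [0.4463, -0.1649, 0.2003]
tcp_rot: [1.0, 0.0, -0.0, -0.0]
contact_force: [-0.6, -0.1, -0.5]
opening: 0.182
[ 0.44633399 -0.16503283  0.20071882]
```

View pics/ze_s.png

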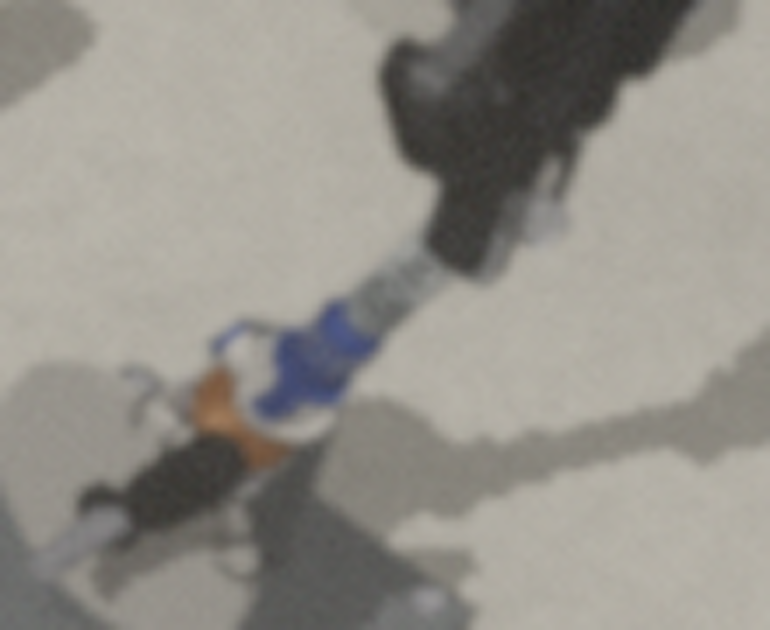

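View pics/ze_w.png

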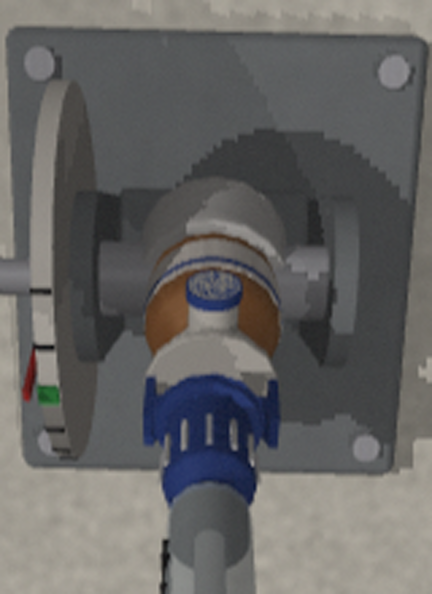

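```bash
python3 -m creep '[-0.05,0,0.08,0,-0.1,0,0.16,0,-0.15,0,0.22,0,-0.19,0,0.26,0,-0.19,0,0.26,0,-0.19,0,0.26,0]'
python3 - <<'E'
from h import *
s=imaging.read_camera("side"); crop(s,370,150,110,90,7,"pics/zf_s.png")
w=imaging.read_camera("wrist"); crop(w,235,0,160,220,2.7,"pics/zf_w.png"); print(ctrl.get_state()["contact_force"],ctrl.get_state()["wrist_torque"])
E
```

```text
time: 25.38
eef_pos: [0.4423, -0.1653, 0.1951]
tcp_rot: [1.0, -0.0, 0.001, 0.0]
contact_force: [0.7, 0.2, 1.8]
opening: 0.184
[ 0.51773139 -0.34561447  2.9619003 ] [ 0.11498118 -0.44391775  0.02852574]
```

View pics/zf_s.png

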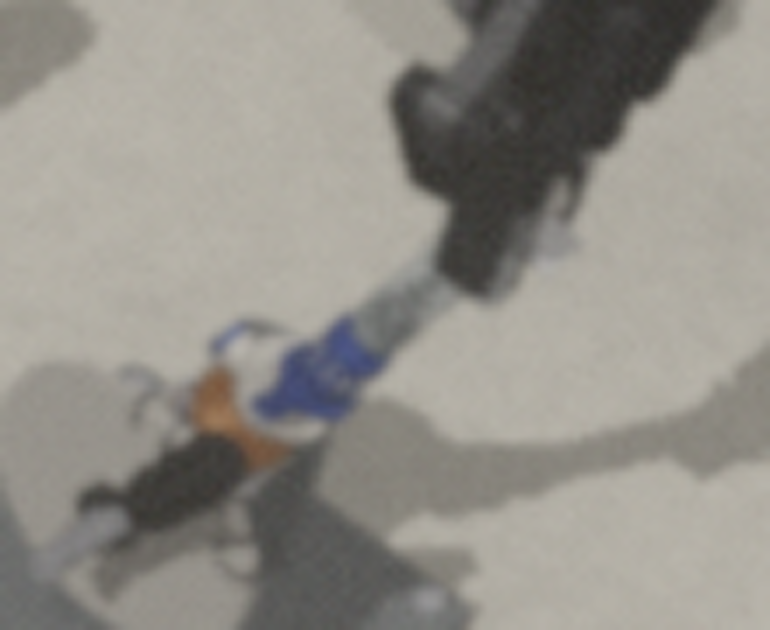

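View pics/zf_w.png

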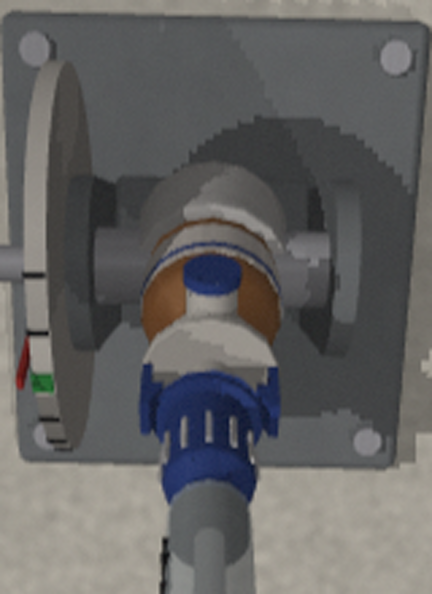

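```bash
python3 -m creep '[0.03,0,0.1,0,0.06,0,0.2,0,0.09,0,0.3,0,0.09,0,0.3,0]'; python3 -m creep '[0.03,0,0.08,0,0.06,0,0.16,0,0.06,0,0.16,0]'
python3 - <<'E'
from h import *
s=imaging.read_camera("side"); crop(s,370,150,110,90,7,"pics/zg_s.png")
w=imaging.read_camera("wrist"); crop(w,235,60,160,160,3.7,"pics/zg_w.png"); print(ctrl.get_state()["contact_force"],ctrl.get_state()["wrist_torque"])
E
```

```text
time: 25.82
eef_pos: [0.4454, -0.1657, 0.1891]
tcp_rot: [1.0, 0.0, 0.002, 0.001]
contact_force: [0.2, 0.8, 8.4]
opening: 0.178
time: 26.07
eef_pos: [0.4471, -0.1659, 0.1858]
tcp_rot: [1.0, 0.0, 0.002, 0.001]
contact_force: [-0.3, 0.8, 10.4]
opening: 0.181
[-0.54268671 -0.0567795  10.51871832] [ 0.18340748 -0.2725995  -0.0046339 ]
```

View pics/zg_s.png

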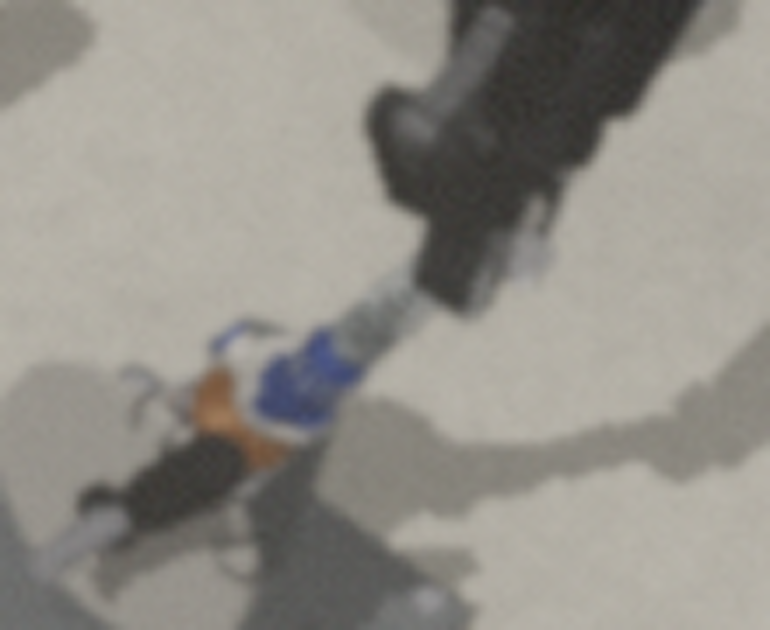

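View pics/zg_w.png

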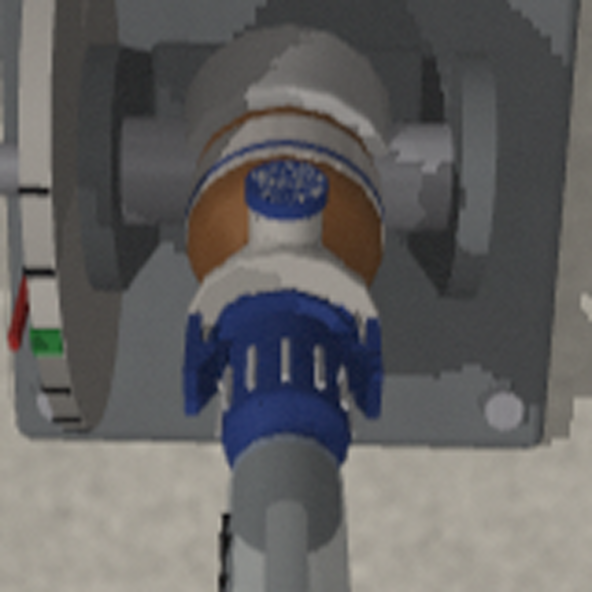

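```bash
python3 -m creep '[0.03,0,0.06,0,0.06,0,0.12,0,0.06,0,0.12,0]'; python3 -m creep '[0.02,0,0.06,0,0.05,0,0.12,0,0.05,0,0.12,0]' - 60
python3 - <<'E'
from h import *
s=imaging.read_camera("side"); crop(s,370,150,110,90,7,"pics/zh_s.png")
w=imaging.read_camera("wrist"); crop(w,235,60,160,160,3.7,"pics/zh_w.png"); print(ctrl.get_state()["contact_force"],ctrl.get_state()["wrist_torque"])
E
```

```text
time: 26.42
eef_pos: [0.4478, -0.1663, 0.1858]
tcp_rot: [1.0, 0.001, 0.001, 0.002]
contact_force: [-9.2, 3.6, 23.6]
opening: 0.181
time: 26.67
eef_pos: [0.4486, -0.1667, 0.1859]
tcp_rot: [1.0, 0.001, -0.0, 0.002]
contact_force: [-15.1, 4.7, 35.7]
opening: 0.178
[-16.34299019   4.73897901  35.65158212] [1.11236308 2.38841257 0.18136609]
```

View pics/zh_s.png

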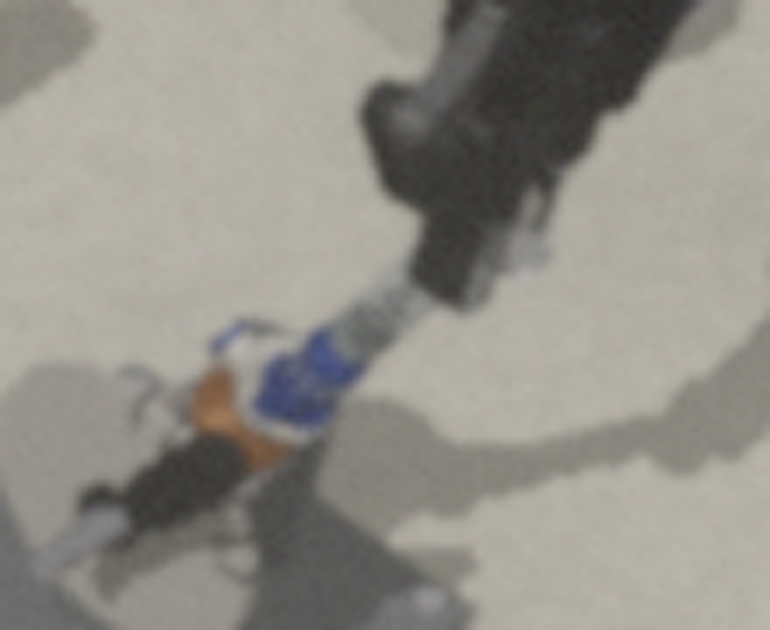

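View pics/zh_w.png

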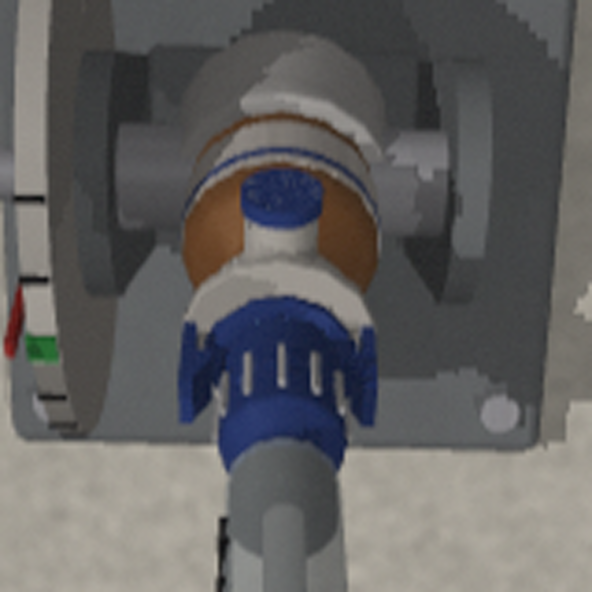

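Run:
```python
from h import *
w=imaging.read_camera("wrist"); crop(w,275,120,70,65,10,"pics/zi_w.png")
s=imaging.read_camera("side"); crop(s,395,190,40,35,18,"pics/zi_s.png")
for n in ("syringe","port"):
    r=imaging.silhouettes("wrist",n); print(n,[(x["uv"],x["p"],int(x["mask"].sum())) for x in r[:2]])
```

```text
syringe [([310.1, 243.8], 0.8, 7215)]
port [([307.1, 135.5], 0.88, 1319)]
```

View pics/zi_w.png

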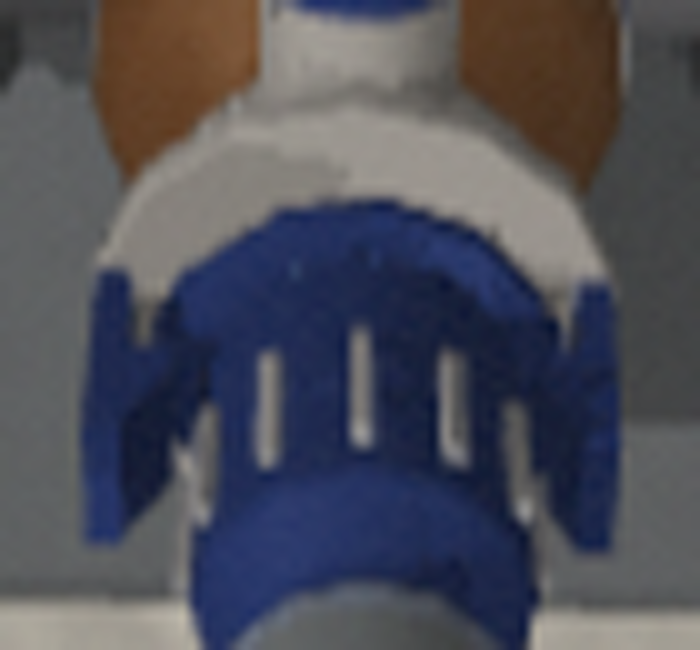

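View pics/zi_s.png

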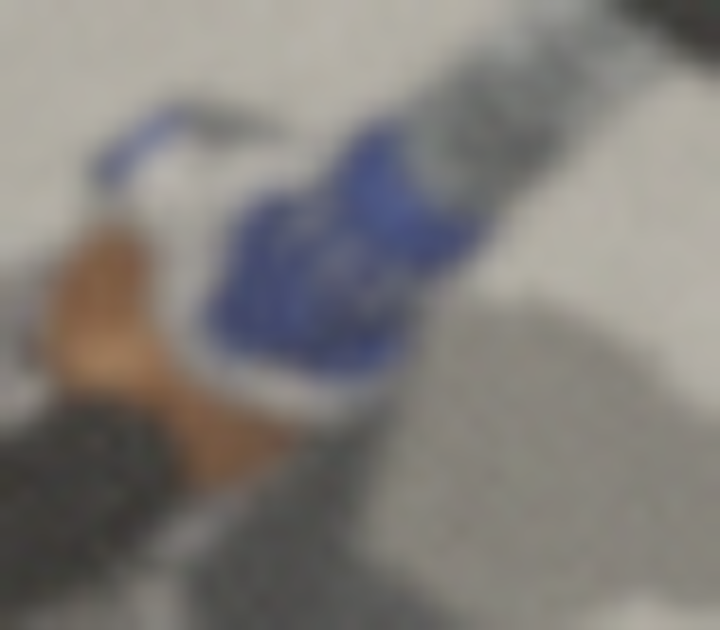

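```bash
python3 -m creep '[-0.05,0,-0.1,0,-0.05,0,-0.1,0,-0.1,0,-0.08,0,-0.16,0,-0.05,0,-0.22,0,-0.02,0,-0.27,0,0,0,-0.27,0,0,0,-0.27,0,0,0]' - 22
python3 - <<'E'
from h import *
w=imaging.read_camera("wrist"); cv2.imwrite("pics/zj_full.png",w[:,:,::-1]); crop(w,235,60,160,160,3.7,"pics/zj_w.png"); print(ctrl.get_state()["contact_force"],ctrl.get_state()["wrist_torque"])
crop(w,275,120,70,65,10,"pics/zj2_w.png")
E
```

```text
time: 27.63
eef_pos: [0.4437, -0.1664, 0.1835]
tcp_rot: [1.0, 0.0, 0.003, 0.002]
contact_force: [-6.4, 2.7, 23.8]
opening: 0.179
[-6.53362956  3.45021344 23.14006976] [0.77340744 0.41415686 0.17523859]
```

View pics/zj_w.png

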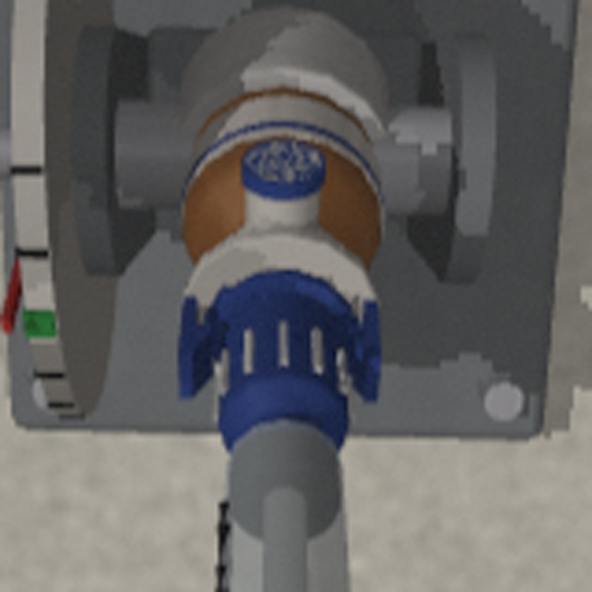

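View pics/zj2_w.png

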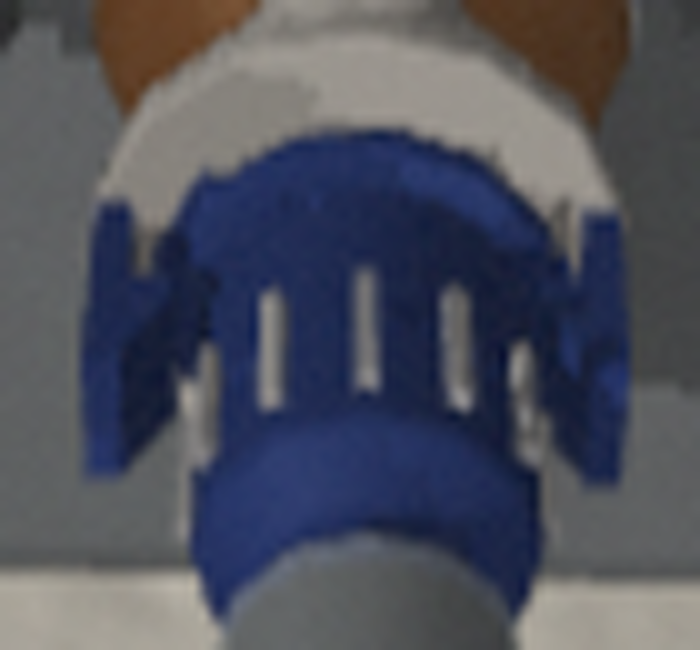

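Run:
```python
from fit import *
s=imaging.read_camera("side"); crop(s,370,150,110,90,7,"pics/zk_s.png")
W=lambda a,b:(275+a/10,120+b/10)
x,f,n=syr([(c,0,.0125,W(365,132),1),(c,.034,.0085,W(368,538),1)])
print(x,np.degrees(x[2]),f,n.round(4))
a=np.array([-np.sin(x[2]),0,np.cos(x[2])])
# same fit using the previous picture's pixels for bias: rim/junction rows
print(ctrl.get_state()["eef_pos"])
for th in (27,28.5,30): t=np.radians(th); print(th,"seat",(np.array([.514,-.164,.085])+.051*np.array([-np.sin(t),0,np.cos(t)])).round(4))
```

```text
[ 8.40297423e-02  5.15738451e-03  4.34602657e-01 -2.14181496e-04] 24.9008980266222 [ 0.2 -0.3 -0.2  0.6  1.2  1.5] [ 0.4846 -0.1664  0.1265]
[ 0.44369528 -0.1664252   0.18351604]
27 seat [ 0.4908 -0.164   0.1304]
28.5 seat [ 0.4897 -0.164   0.1298]
30 seat [ 0.4885 -0.164   0.1292]
```

View pics/zk_s.png

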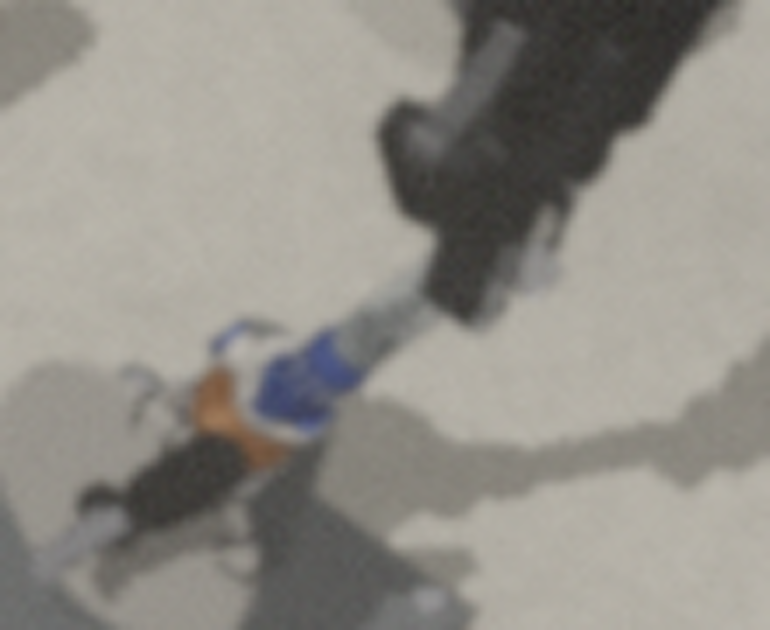

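```bash
python3 -m creep '[0,0,0,0,0,0,0,0,0.02,0,0,0,0.03,0,0,0,0.03,0,0,0,0.03,0,0,0,0.03,0,0,0,0.03,0,0,0]' - 60
python3 -m creep '[0,0,0,0,0,0,0,0,0,0,0,0,0,0,0,0,0,0,0,0,0,0,0,0]'
python3 - <<'E'
from h import *
w=imaging.read_camera("wrist"); crop(w,200,60,160,160,3.7,"pics/zl_w.png"); print(ctrl.get_state()["contact_force"],ctrl.get_state()["wrist_torque"])
s=imaging.read_camera("side"); crop(s,360,160,100,80,8,"pics/zl_s.png")
t=imaging.read_camera("top"); crop(t,310,190,150,110,5,"pics/zl_t.png")
E
```

```text
time: 28.4
eef_pos: [0.444, -0.1664, 0.1836]
tcp_rot: [1.0, 0.0, 0.002, 0.002]
contact_force: [-7.2, 3.6, 24.3]
opening: 0.177
time: 28.9
eef_pos: [0.444, -0.1664, 0.1837]
tcp_rot: [1.0, 0.0, 0.002, 0.002]
contact_force: [-7.8, 4.0, 26.4]
opening: 0.179
[-8.56322029  3.71234695 24.6998359 ] [0.77286921 0.78971398 0.07294711]
```

View pics/zl_w.png

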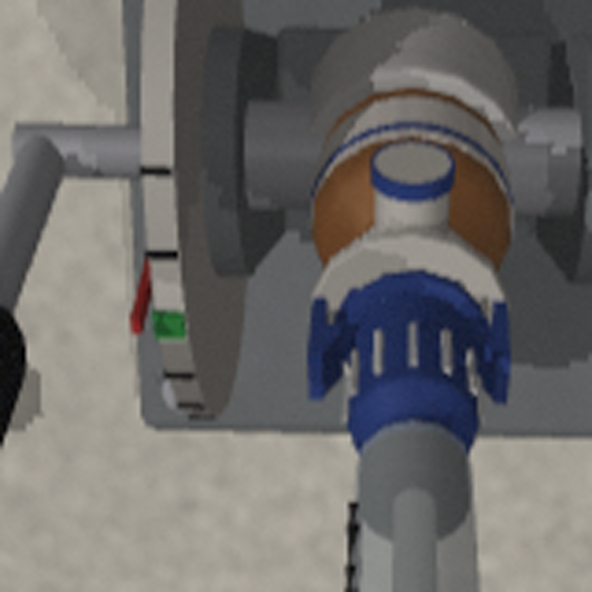

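View pics/zl_s.png

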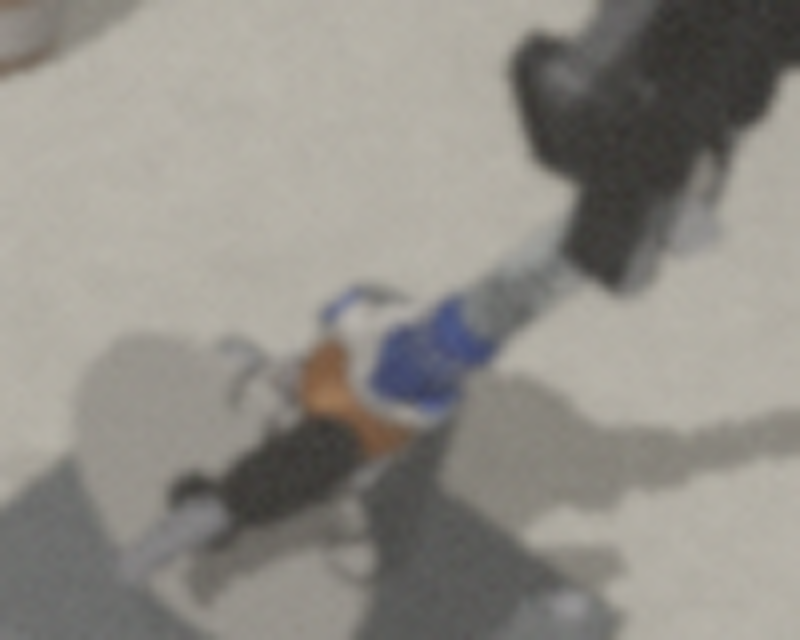

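View pics/zl_t.png

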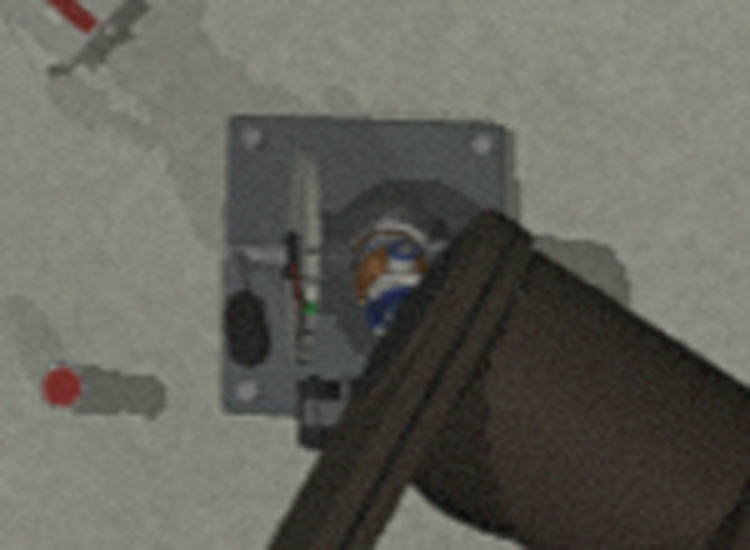

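```bash
python3 -m creep '[0,-0.02,0,0,0,-0.03,0,0,0,-0.03,0,0,0,-0.03,0,0,0,-0.03,0,0,0,-0.03,0,0]'
python3 - <<'E'
from h import *
w=imaging.read_camera("wrist"); crop(w,275,110,70,70,8,"pics/zm.png")
E
```

```text
time: 29.55
eef_pos: [0.444, -0.1662, 0.1837]
tcp_rot: [1.0, 0.0, 0.002, 0.002]
contact_force: [-8.0, 2.5, 25.5]
opening: 0.186
```

View pics/zm.png

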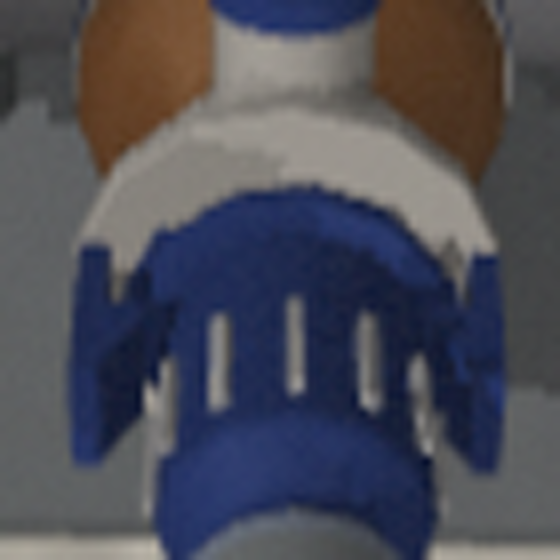

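```bash
python3 -c "
from plant import ctrl
print(ctrl.sign_off()); print(ctrl.get_state()['time'],ctrl.get_state()['contact_force'])"
```

```text
the job is handed in; nothing more can be done
None
the job is handed in; nothing more can be done
```

The job is handed in at about 29.6 s, with the syringe pressed onto the port and held there; the hand-in itself reports no verdict.

**Cradle:** I raised it with the lever. The first pushes slid off the handle, and the last one overshot to about 25 degrees, so I pushed it back and let go. My readings put it at about 28 degrees: 27.7 from the pointer direction, and 26 to 29.5 from the pin, depending on the hinge position used. That is inside the 25 to 35 degree band, with only 1 to 3 degrees of margin at the low end. The lever had not moved in the last pictures.

**Syringe:** The tool cannot tilt, so I gripped the syringe lightly and tipped it in the fingers against the edge of its rack well. I slid it onto the port, pressed it home, and then squared it up with a small sideways move at low grip.

**Last checks:**
- **Seating:** The arm met a hard stop, and the push rose from about 10 N to about 38 N with almost no further travel. In the wrist picture the rim is under both latch hooks and against the seat. I take this as latched and the valve fully open, but I could not read the valve or latch values directly.
- **Hold:** It is pressing with about 26 N, mostly along the vial's axis, and the grip is set to 60 N.
- **Squareness:** This is the least certain check. The final vision fit gave the syringe about 25 degrees of tilt, while the earlier fit of 23 degrees plus the measured turn gives about 27. Against the cradle's 28 degrees, that leaves it roughly 1 to 3.5 degrees off square; the limit is 6.
- **Other items:** I saw nothing else shifted, but I did not re-measure every item at the end.

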